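Load the igniter cell

ROBOT

A 6-joint arm with a two-finger parallel gripper is mounted at the origin on the work surface. World frame = base frame: x ahead of the robot, y to its left, z up, the work surface at z = 0. Lengths are in m, angles in rad, forces in N, time in s.
With the tool pointing down it reaches from about 0.275 to 0.975 m from the base axis. Payload 8.4 kg.
Tool frame: the origin (TCP) lies midway between the tips of the shut fingers; the grasp point (between the pads) lies 19 mm behind it; x points along the fingers, z is the direction in which the jaws open and shut, and the axes are right-handed (so a half turn about x gives the same grasp; the last joint's range is limited). The gripper opens to 92 mm and grips with 3 to 60 N. Pads are 20 mm wide; open, the fingers measure 128 mm over their backs; the gripper's body (75 mm by 189 mm) begins 69 mm behind the grasp point.
Start: joints at [-1.196, 0.353, 1.633, -0, 1.155, -0.002], TCP at [0.23, -0.581, 0.215] pointing down, gripper open.
Joint ranges: [-2.63, 2.63], [-0.92, 2.1], [0.06, 2.66], [-1.3, 4.44], [0, 2.69], [-3.02, 3.02]. Speed limits (rad/s): [2.22, 2.22, 2.79, 3.14, 3.14, 3.14].

INTERFACE

Orientations are given as a 3x3 rotation matrix whose columns are the frame's x, y, z axes.
In Python, from cell import * gives the robot as it stands. The module is installed in compiled form; this text tells all that it offers.
- The arm moves only by the tool move_arm, never from a script. Its argument "rows" is a list of rows, each a list of 7 numbers: the shift along the tool's x, y, z in m, then the turn, a rotation vector about the tool's x, y, z in degrees, then the opening, from -1 (shut) to 1 (fully open), so that 0 is half open. A call has exactly 8 rows; each row is the pose to reach, as a shift and turn from the pose commanded when the call began, along the tool's axes at that moment; what a row does not reach only later rows make up. A row lasts 1/10 s, in which the tool goes at most 50 mm and 8.59 degrees, less where a joint would pass 70% of its speed; a pose out of reach is approached as far as the arm can. A call with a gripper value outside its range is refused whole. The fingers move at their own pace and stop on an object; the grip force is fixed at half the most. Time passes only in rows, so rows that repeat a pose let the fingers close, or fill a call up. It gives the time, the measured TCP pose, the force and the opening at its end, in the units of the state.
- sense(): the state, without advancing time (a new reading comes with each control period).
- get_image(name): name is "scene" or "side" or "wrist"; returns the picture (420x560x3 uint8, red, green, blue); there is no depth.
- calibration(name): a dict with "vfov" (degrees; the focal length in pixels is half the picture's height over the tangent of half this angle, whatever the lens; pixels are square), "cx", "cy" (the principal point, pixels), "R" (3x3) and "t" (3): a world point X has camera coordinates R X + t. Camera axes: x right, y down, z forward; pixel columns grow to the right and rows downward; lengths in m; the calibration is good to about 2 mm. The wrist camera is an equidistant fisheye: a pixel r from the principal point sees the ray r / f radians off the axis. A picture is of the moment at which its call begins: read the wrist's pose just before it. calibration takes no time and is no camera call; for the wrist camera it gives the pose at the moment of the call.
- finish_job(): hands the job in, once; it reports no verdict.
The state is a dict: "time_s": time; "joint_positions": joint angles; "joint_velocities": joint speeds; "joint_efforts": joint torques, N m; "ee_pos": TCP position; "tool_rot": TCP orientation; "contact_force": force on the tool from outside, world axes, zero at the start; "moment": the same for the moment, N m; "finger_gap": finger opening in m.
Only numpy, scipy, OpenCV 4.12 (cv2) and the standard library are available. Lean on these libraries where they do the work, as an engineer would, in place of code of your own. Each camera call takes 0.05 s, during which the arm holds its last target.

TASK

Load the large fresh cell from the white tray into the griddle's open steel battery box: seat its flat end under the keeper bar against the spring contact first, then press the nub end down behind the end wall's lip until the cell lies flat and is held, and let go. Press gently, by feel, so that neither the contact nor the holder is overloaded, and leave the other things where they are.

Things in the scene. Friction and masses are not known exactly. Their poses are not given: they have to be found in the camera images.
- cell_center (a point): Body centre of the large fresh cell: grey cylinder with steel rims, 34 mm in diameter, 58 mm long without its nub, about 140 g. It lies level on a rest in the white tray, its underside 14 mm above the table, 11 mm above the tray floor. x axis: along the cylinder, from the flat end (29 mm to -x) to the nub end (29 mm to +x, where a round nub 9.5 mm in diameter stands out 3.5 mm more).
- cell_flat (a point): Centre of the cell's flat end face (29 mm from the body's centre).
- cell_nub (a point): Tip of the cell's nub (32.5 mm from the body's centre).
- box: Open steel battery box fixed to the table: 156 mm (x) by 140 mm (y), rim 10 mm high, floor up to 5 mm thick. Origin: centre of its underside; x points along the grey and black cell holder in its middle, from spring contact to end wall. The holder is screwed down in slots: holder, contact, bar, wall and lip sit together up to 6 mm to +x or -x of their nominal places, unmeasured: find them by feel.
- seat (a point): Box axes; 31 mm above the box's underside. Nominal centre of the loaded cell's body (nub to +x), truly up to 6 mm off along x with the holder. The cell then lies on a flat seat 14 mm above the box's underside, 32 mm wide, between side rails 4.5 mm high, inner faces 26 mm apart. The held cell keeps the contact 3 mm pressed in.
- contact_nominal (a point): Box axes. Nominal foremost point of the free spring contact (26 mm to -x of the seat): a steel dome of 8 mm radius on a coil, sprung along x: 2.2 N per mm, no preload, 12 mm travel, slightly damped. Pushed in by about 5 mm it lets the nub pass the lip; 6.5 mm is a good amount. More than 24 N between cell and box, all contacts added up, is too much.
- lip_nominal (a point): Box axes. Nominal middle of the lower front edge of the lip that holds the nub (30.5 mm to +x of the seat, 37.5 mm above the box's underside). The lip is 2.5 mm high, 16 mm wide and stands 2 mm out of the end wall, which is 20 mm wide, 5 mm thick and 40 mm high above the box's underside.
- bar_nominal (a point): Box axes. Nominal lower front edge of the keeper bar over the contact (24 mm to -x of the seat, 60 mm above the box's underside): 8 mm wide, 4 mm thick, reaching back 31 mm to a 30 mm wide, 64 mm high back wall. It stops a level cell: slide the cell in along its own axis, nub end up about 35 degrees, between lip top and bar, to the contact; then lower the nub end with the contact kept pressed.
- short_cell: Bystander: a shorter, thinner cell, 26 mm in diameter and 50 mm high, standing upright in the white tray beside the large one (85 mm from its axis). Origin: underside.
- spatula: Bystander: spatula 240 mm long lying between box and tray. Leave alone.
- bowl: Bystander: small steel bowl, 120 mm wide, 60 mm high.
- syrup: Bystander: amber bottle, 60 mm in diameter, 160 mm high.
- cutter: Bystander: steel ring cutter, 90 mm in diameter, 30 mm high.
- cover: Bystander: loose flat steel cover, 150 x 75 x 6 mm.
- cup: Bystander: steel cup, 72 mm in diameter, 80 mm high.
- cell: The same large cell; origin on its underside line, 17 mm below the centre of its body as it lies; axes as cell_center.
Things that resemble listed ones, but are neither listed nor needed, are in the scene too. What is shaped like the box but purple is not meant.

How it is judged:
By the outcome, as a careful person would: the job done as asked, in the order asked, and still so for the second after the job is handed in, with the robot touching nothing.
It also fails if it takes over 69 s, if anything falls off the work surface, if the arm or the gripper's body presses on something with over 40 N, if the wrist force passes 120 N, or if a joint passes its speed limit or range.

## Working session

There is one attempt and no reset: what is moved stays moved. The work goes in short steps, Python scripts to look and compute and a tool call to move; the robot and the scene stay as the last step left them, time stands still between calls to the robot, and variables do not carry over. Pictures are saved under pics/ and viewed, and the job is handed in when it is done.

Besides the shell and the picture viewer there is one more tool, called after "Emit:" by a JSON object that holds its "op" and its "data", one argument or row to a line. move_arm: Moves the arm, as the interface text tells. Its arguments: {"type":"object","properties":{"rows":{"type":"array","items":{"type":"array","items":{"type":"number"}}}},"required":["rows"]}

```bash
mkdir -p pics; ls
python3 - <<'E'
from cell import *
import cv2,numpy as np
s=sense();print(s)
for n in ["scene","side","wrist"]:
    c=calibration(n);print(n,c)
    cv2.imwrite(f"pics/{n}0.png",get_image(n)[:,:,::-1])
E
```

```text
pics
{'time_s': 0.0, 'joint_positions': array([-1.19638002e+00,  3.53660517e-01,  1.63413806e+00, -1.03633856e-05,
        1.15521118e+00, -2.38447472e-03]), 'joint_velocities': array([ 1.82375660e-04,  1.20467468e-04,  1.58761706e-03, -7.63231857e-04,
       -1.88854991e-05,  7.13665042e-04]), 'joint_efforts': array([-4.90952734e-04, -5.93841970e+01, -3.34217405e+01,  6.98292023e-02,
        2.37826252e-02, -1.12202968e-04]), 'ee_pos': array([ 0.22978773, -0.58068006,  0.2138543 ]), 'tool_rot': array([[-5.27100738e-04,  9.29844993e-01,  3.67951100e-01],
       [ 1.31546079e-03,  3.67951477e-01, -9.29844062e-01],
       [-9.99998996e-01, -6.09624670e-06, -1.41712212e-03]]), 'contact_force': array([-0.29385081, -0.86556565,  0.39863358]), 'moment': array([-0.01712922,  0.01023811, -0.00189782]), 'finger_gap': 0.09168387525516739}
scene {'vfov': 45.916373691617665, 'cx': 282.24208560087146, 'cy': 217.28615293728873, 'R': array([[ 0.21149892,  0.97736578, -0.00493409],
       [ 0.74242555, -0.16393779, -0.6495604 ],
       [-0.63566699,  0.13371812, -0.76029399]]), 't': array([-0.09813953, -0.30929405,  1.85331067])}
side {'vfov': 57.838935320143506, 'cx': 285.07471211645924, 'cy': 212.50505429315464, 'R': array([[ 0.95893729, -0.28354884, -0.00627161],
       [-0.2107129 , -0.6974628 , -0.68494213],
       [ 0.18984033,  0.65813806, -0.72857048]]), 't': array([-0.45993453,  0.12662843,  0.83077964])}
wrist {'vfov': 65.70646984690485, 'cx': 284.38584137186047, 'cy': 205.32137063453527, 'R': array([[ 0.36847363, -0.9296346 , -0.00258782],
       [-0.90168807, -0.35807132,  0.24237071],
       [-0.22624282, -0.08697381, -0.97018026]]), 't': array([-0.62387552, -0.02828548,  0.39078319])}
```

View pics/scene0.png

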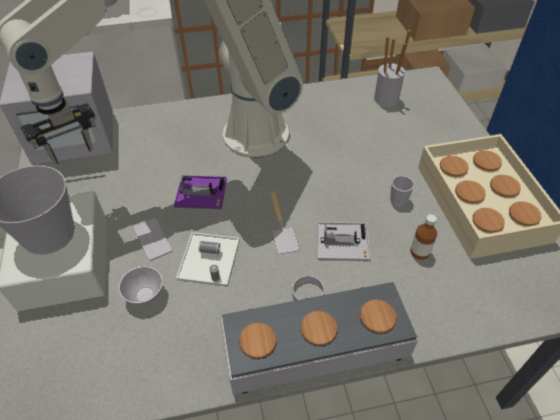

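View pics/side0.png

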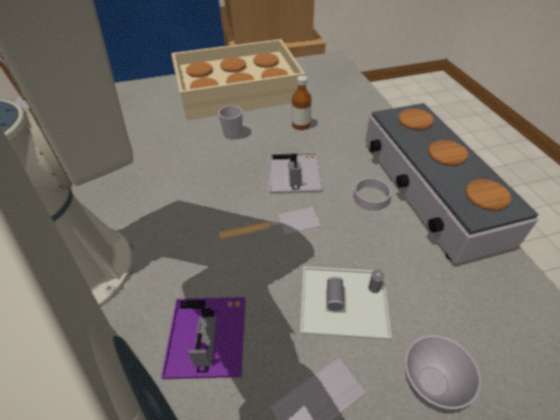

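View pics/wrist0.png

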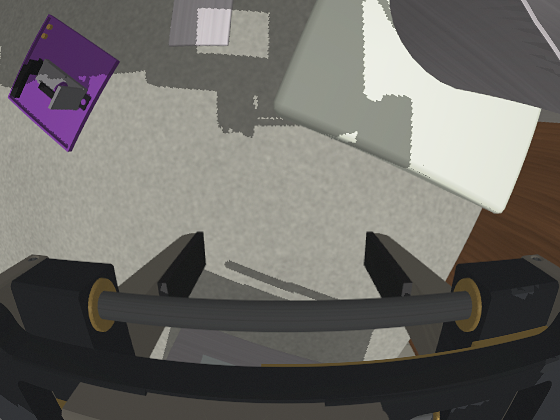

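The tray and cell are near scene (208,248) and side (336,293). The steel box is near scene (343,240) and side (296,172), and the purple box is the decoy. I'll zoom in and triangulate.

```bash
cat > h.py <<'E'
from cell import *
import cv2,numpy as np
def K(c): return 210/np.tan(np.radians(c['vfov']/2))
def ray(n,uv,c=None):
    c=c or calibration(n);f=K(c);d=np.array([(uv[0]-c['cx']),(uv[1]-c['cy'])],float)
    if n=='wrist':
        r=np.hypot(*d);th=r/f;v=np.array([*(d/max(r,1e-9)*np.sin(th)),np.cos(th)])
    else: v=np.array([*(d/f),1.]);
    v/=np.linalg.norm(v);R=np.array(c['R']);return -R.T@c['t'],R.T@v
def plane(n,uv,z,c=None):
    o,d=ray(n,uv,c);return o+d*(z-o[2])/d[2]
def tri(rs):
    A=sum(np.eye(3)-np.outer(d,d) for o,d in rs);b=sum((np.eye(3)-np.outer(d,d))@o for o,d in rs)
    X=np.linalg.solve(A,b);res=[np.linalg.norm((np.eye(3)-np.outer(d,d))@(X-o)) for o,d in rs];return X,res
def proj(n,X,c=None):
    c=c or calibration(n);p=np.array(c['R'])@X+c['t'];f=K(c)
    if n=='wrist':
        r=np.hypot(p[0],p[1]);th=np.arctan2(r,p[2]);q=p[:2]/max(r,1e-9)*th*f
    else:q=p[:2]/p[2]*f
    return q+[c['cx'],c['cy']]
def crop(img,name,x,y,w,h,k):
    cv2.imwrite(f'pics/{name}.png',cv2.resize(img[y:y+h,x:x+w,::-1],None,fx=k,fy=k,interpolation=cv2.INTER_CUBIC))
E
python3 - <<'E'
from h import *
s=cv2.imread('pics/scene0.png')[:,:,::-1];d=cv2.imread('pics/side0.png')[:,:,::-1]
a=[cv2.resize(s[y:y+h,x:x+w],(390,300),interpolation=cv2.INTER_CUBIC) for x,y,w,h in [(175,230,65,50),(312,218,65,50)]]
b=[cv2.resize(d[y:y+h,x:x+w],(390,300),interpolation=cv2.INTER_CUBIC) for x,y,w,h in [(297,260,97,75),(263,147,65,50)]]
o=np.vstack([np.hstack(a),np.hstack(b)]);cv2.imwrite('pics/z0.png',o[:,:,::-1])
for n,uv in [('scene',(209,247)),('scene',(343,240)),('side',(336,293)),('side',(296,172)),('scene',(214,278))]: print(n,uv,plane(n,uv,0.02))
E
```

```text
scene (209, 247) [ 0.50270562 -0.23311212  0.02      ]
scene (343, 240) [0.56365611 0.16690594 0.02      ]
side (336, 293) [ 0.51944238 -0.22734832  0.02      ]
side (296, 172) [0.55476122 0.15021334 0.02      ]
scene (214, 278) [ 0.61629781 -0.23219119  0.02      ]
```

View pics/z0.png

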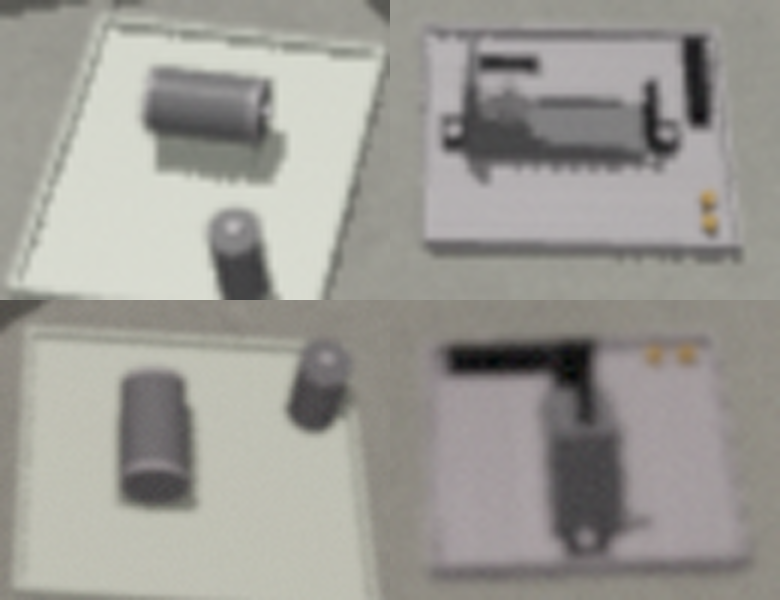

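```bash
cat >> h.py <<'E'
from scipy.spatial.transform import Rotation as Rn
def RT(yaw=0,lean=0):
    # yaw: world z angle of cell axis dir from +y ; lean: nub up rotation
    z=np.array([np.cos(yaw),np.sin(yaw),0]);x=np.array([0,0,-1.]);y=np.cross(z,x)
    return Rn.from_rotvec(z*lean).as_matrix()@np.c_[x,y,z]
def delta(p,R,p0=None,R0=None):
    s=sense();p0=s['ee_pos'] if p0 is None else p0;R0=s['tool_rot'] if R0 is None else R0
    return R0.T@(np.array(p)-p0), np.degrees(Rn.from_matrix(R0.T@R).as_rotvec())
E
python3 - <<'E'
from h import *
# box rim corners z=.01 from scene zoom (px=312+u/6, 218+v/6)
Z=lambda u,v,x0,y0,k:(x0+u/k,y0+v/k)
print('scene box');
S=[plane('scene',Z(u-390,v,312,218,6),z) for u,v,z in [(423,28,.01),(726,32,.01),(742,246,.01),(424,240,.01)]]
for p in S: print(p)
D=[plane('side',Z(u-390,v-300,263,147,6),z) for u,v,z in [(433,345,.01),(712,340,.01),(748,562,.01),(430,575,.01)]]
print('side');[print(p) for p in D]
print(delta([0.51,-0.26,0.22],RT()))
E
```

```text
scene box
[0.47281491 0.11167414 0.01      ]
[0.50963202 0.265818   0.01      ]
[0.64238261 0.22937239 0.01      ]
[0.60513437 0.07708948 0.01      ]
side
[0.51075474 0.25563021 0.01      ]
[0.63936029 0.22048367 0.01      ]
[0.60219126 0.07090074 0.01      ]
[0.46867942 0.10287126 0.01      ]
(array([-0.00575558,  0.37857359, -0.19524268]), array([-6.84116875e+01, -5.23803839e-02, -3.40908953e-02]))
```

Emit:
{"op": "move_arm", "data": {
  "rows": [
    [0,0.045,-0.024,-8.5,0,0,1],
    [0,0.09,-0.048,-17,0,0,1],
    [0,0.135,-0.072,-25.5,0,0,1],
    [0,0.18,-0.096,-34,0,0,1],
    [0,0.225,-0.12,-42.5,0,0,1],
    [0,0.27,-0.144,-51,0,0,1],
    [0,0.315,-0.168,-59.5,0,0,1],
    [0,0.36,-0.195,-68,0,0,1]
  ]
}}

```text
time_s: 0.95
ee_pos: [0.4883, -0.2731, 0.2146]
tool_rot: [[0.0, 0.001, 1.0], [-0.0, 1.0, -0.001], [-1.0, -0.0, 0.0]]
contact_force: [0.6, -0.0, -0.1]
finger_gap: 0.0921
```

Run:
```python
from h import *
s=sense();print(s['time_s'],s['ee_pos'],s['joint_positions'],s['contact_force']);print(s['tool_rot'])
import pickle
c=calibration('wrist');im=get_image('wrist');pickle.dump((c,im),open('w1.pkl','wb'));cv2.imwrite('pics/w1.png',im[:,:,::-1])
```

```text
0.95 [ 0.48825445 -0.27313106  0.21459107] [-5.12700486e-01  2.51493380e-01  1.77541519e+00 -2.51360068e-05
  1.11445549e+00 -5.11625092e-01] [ 0.57003176 -0.01186805 -0.06605535]
[[ 1.88132126e-04  1.06433182e-03  9.99999416e-01]
 [-1.31794486e-04  9.99999425e-01 -1.06430703e-03]
 [-9.99999974e-01 -1.31594179e-04  1.88272291e-04]]
```

View pics/w1.png

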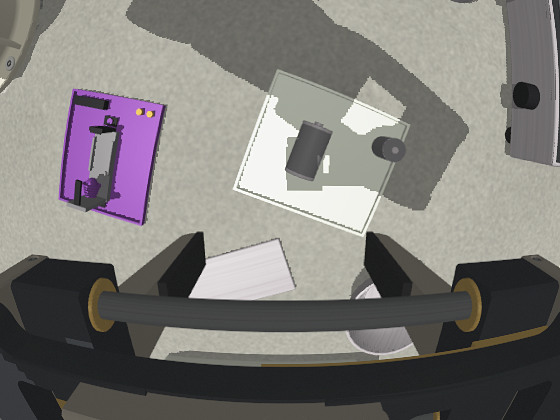

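The wrist view shows the cell centred near (309,152), with its nub up-right at (320,125), its flat end at about (298,180), and the short cell at (390,150). I'll zoom in to measure it.

Run:
```python
from h import *
import pickle
c,im=pickle.load(open('w1.pkl','rb'))
crop(im,'w1z',265,105,90,90,6)
s=cv2.imread('pics/scene0.png')[:,:,::-1];d=cv2.imread('pics/side0.png')[:,:,::-1]
crop(s,'s0z',190,230,45,35,12);crop(d,'d0z',315,270,45,45,12)
a=cv2.imread('pics/s0z.png');b=cv2.imread('pics/d0z.png')
```

```text
(no output)
```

View pics/w1z.png

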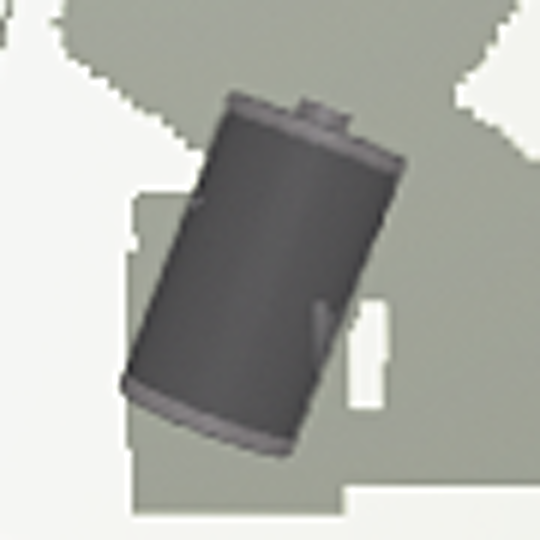

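View pics/s0z.png

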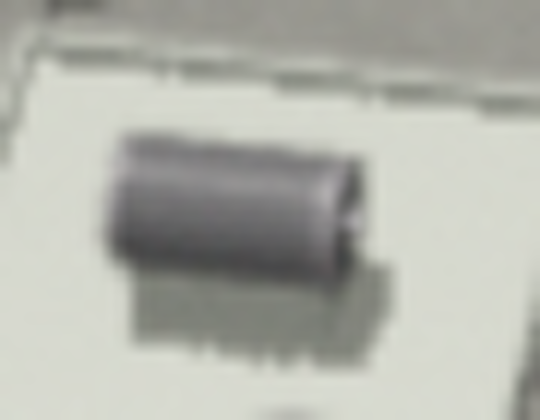

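View pics/d0z.png

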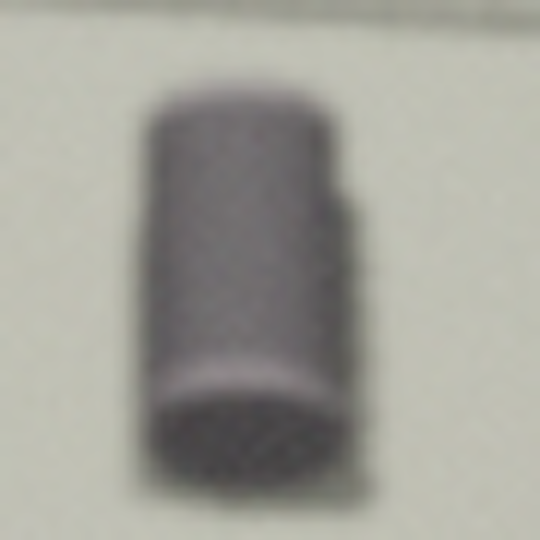

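Run:
```python
from h import *
import pickle
c,im=pickle.load(open('w1.pkl','rb'))
w=lambda u,v:(265+(u+.5)/6-.5,105+(v+.5)/6-.5)
P=[plane('wrist',w(*q),.031,c) for q in [(230,95),(403,160),(290,455),(125,388)]]
for p in P: print(p)
print('w',np.linalg.norm(P[0]-P[1]),np.linalg.norm(P[3]-P[2]),'l',np.linalg.norm(P[0]-P[3]),np.linalg.norm(P[1]-P[2]))
n=(P[0]+P[1])/2;f=(P[2]+P[3])/2;a=n-f;print('ctr',(n+f)/2,'yaw',np.degrees(np.arctan2(-a[0],a[1])))
nub=ray('wrist',w(325,115),c);sn=ray('scene',(190+355/12-.46,230+215/12-.46))
print('nub tri',tri([nub,sn]))
df=ray('side',(315+247/12-.46,270+437/12-.46));wf=ray('wrist',w(207,422),c)
print('flat tri (side+wrist)',tri([df,wf]))
ts=tri([ray('wrist',w(262,275),c),ray('scene',(190+235/12-.46,230+208/12-.46)),ray('side',(315+247/12-.46,270+265/12-.46))]);print('ctr-ish 3 views',ts)
for n in ('scene','side'):
  print(n,'proj ctr',proj(n,np.array([*((P[0]+P[1]+P[2]+P[3])/4)[:2],.031])))
```

```text
[ 0.5080005  -0.19919137  0.031     ]
[ 0.53949867 -0.21053204  0.031     ]
[ 0.51954132 -0.26509459  0.031     ]
[ 0.48913346 -0.25271643  0.031     ]
w 0.033477545037076034 0.03283072516845672 l 0.05675294701847257 0.05809791540625837
ctr [ 0.51404349 -0.2318836   0.031     ] yaw -19.75796848909602
nub tri (array([ 0.52450081, -0.20314388,  0.03755022]), [np.float64(0.0004904748949786113), np.float64(0.0004904748949786379)])
flat tri (side+wrist) (array([ 0.50411029, -0.25908573,  0.03014693]), [np.float64(0.00010376402202428847), np.float64(0.00010376402202437816)])
ctr-ish 3 views (array([ 0.51397564, -0.23199201,  0.03496365]), [np.float64(0.00048118504730290223), np.float64(0.0003232841851329305), np.float64(0.00028066705508374064)])
scene proj ctr [209.42711427 247.67167353]
side proj ctr [334.81436114 292.65315947]
```

Run:
```python
from h import *
R=RT(np.radians(-19.8))
print(delta([.514,-.232,.10],R));print(delta([.514,-.232,.019],R))
```

```text
(array([0.11472197, 0.03532576, 0.02204953]), array([20.36842354,  0.10369235, -0.1854701 ]))
(array([0.19572142, 0.03509483, 0.02185989]), array([20.36842354,  0.10369235, -0.1854701 ]))
```

Run:
```python
from h import *
s=sense();print(s['time_s'],s['ee_pos'],s['joint_velocities'].round(4));print(s['tool_rot'].round(5))
```

```text
1.0 [ 0.49203687 -0.26787228  0.21456885] [-0.0902 -0.0074  0.0153 -0.0209  0.002   0.1049]
[[ 0.00231 -0.00992  0.99995]
 [ 0.00287  0.99995  0.00992]
 [-0.99999  0.00285  0.00234]]
```

```bash
cat >> h.py <<'E'
import json,os
def cmd():
    d=json.load(open('cmd.json'));return np.array(d['p']),np.array(d['R'])
def step(row):  # apply last row of the call to tracked command
    p,R=cmd();p=p+R@np.array(row[:3]);R=R@Rn.from_rotvec(np.radians(row[3:6])).as_matrix()
    json.dump(dict(p=p.tolist(),R=R.tolist()),open('cmd.json','w'))
def setcmd(p,R): json.dump(dict(p=np.array(p).tolist(),R=np.array(R).tolist()),open('cmd.json','w'))
def dc(p,R):
    p0,R0=cmd();a,b=delta(p,R,p0,R0);return np.r_[a,b].round(4)
E
python3 - <<'E'
from h import *
R0=np.array([[-5.27e-04,9.29844993e-01,3.67951100e-01],[1.315e-03,3.67951477e-01,-9.29844062e-01],[-9.99998996e-01,-6.1e-06,-1.417e-03]])
setcmd([0.22978773,-0.58068006,0.2138543],R0);step([0,.36,-.195,-68,0,0]);print(cmd())
R=RT(np.radians(-19.8));print(dc([.514,-.232,.10],R));print(dc([.514,-.232,.019],R))
E
```

```text
(array([ 0.49278146, -0.26689794,  0.21412842]), array([[-5.27000000e-04,  7.16774604e-03,  9.99974173e-01],
       [ 1.31500000e-03,  9.99973451e-01, -7.16704774e-03],
       [-9.99998996e-01,  1.31153442e-03, -5.36473364e-04]]))
[ 0.1142  0.0349  0.021  19.3893 -0.0432 -0.0692]
[ 0.1952  0.0348  0.0211 19.3893 -0.0432 -0.0692]
```

Emit:
{"op": "move_arm", "data": {
  "rows": [
    [0.01,0.012,0.007,6.5,0,0,0.4],
    [0.03,0.024,0.014,13,0,0,0.4],
    [0.06,0.035,0.021,19.4,0,0,0.4],
    [0.09,0.035,0.021,19.4,0,0,0.4],
    [0.11,0.035,0.021,19.4,0,0,0.4],
    [0.12,0.035,0.021,19.4,0,0,0.4],
    [0.12,0.035,0.021,19.4,0,0,0.4],
    [0.12,0.035,0.021,19.4,0,0,0.4]
  ]
}}

```text
time_s: 1.8
ee_pos: [0.5088, -0.2404, 0.0952]
tool_rot: [[0.001, 0.339, 0.941], [-0.0, 0.941, -0.339], [-1.0, -0.0, 0.001]]
contact_force: [-1.1, -0.3, -0.1]
finger_gap: 0.064
```

Run:
```python
from h import *
step([.12,.035,.021,19.4,0,0])
s=sense();print(s['time_s'],s['ee_pos'],cmd()[0]);print(dc(s['ee_pos'],s['tool_rot']),s['finger_gap'])
c=calibration('wrist');im=get_image('wrist');cv2.imwrite('pics/w2.png',im[:,:,::-1])
a=np.radians(-19.8);e=np.array([-np.sin(a),np.cos(a),0]);C=np.array([.514,-.232,.031])
for q in (C,C+.0325*e,C-.029*e): print(proj('wrist',q,c))
print(dc([.514,-.232,.019],RT(a)))
```

```text
1.8 [ 0.50877096 -0.24042444  0.09523082] [ 0.51396855 -0.23189157  0.09416318]
[-0.0011 -0.0098 -0.002   0.0244 -0.0926 -0.0652] 0.06400358845207252
[287.47069979 204.78028059]
[287.55247049 161.18271092]
[287.37331414 241.44001607]
[ 0.0752 -0.0002  0.0001 -0.0107 -0.0539 -0.0607]
```

View pics/w2.png

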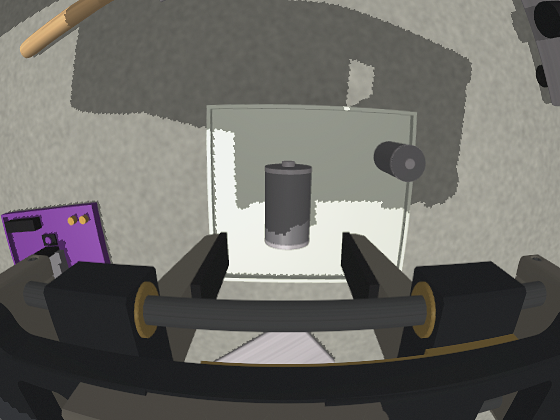

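The projected nub (287.5,161) and flat end agree with the picture. The short cell at (400,160) is well clear. Going down partway first to check how the command tracks.

Emit:
{"op": "move_arm", "data": {
  "rows": [
    [0.01,0,0,0,0,0,0.4],
    [0.02,0,0,0,0,0,0.4],
    [0.03,0,0,0,0,0,0.4],
    [0.04,0,0,0,0,0,0.4],
    [0.04,0,0,0,0,0,0.4],
    [0.04,0,0,0,0,0,0.4],
    [0.04,0,0,0,0,0,0.4],
    [0.04,0,0,0,0,0,0.4]
  ]
}}

```text
time_s: 2.65
ee_pos: [0.5087, -0.2402, 0.055]
tool_rot: [[0.001, 0.339, 0.941], [-0.0, 0.941, -0.339], [-1.0, -0.0, 0.001]]
contact_force: [-0.3, 0.4, 0.5]
finger_gap: 0.0642
```

Run:
```python
from h import *
step([.04,0,0,0,0,0])
s=sense();print(s['time_s'],s['ee_pos'],cmd()[0],s['joint_velocities'].round(3));print(dc(s['ee_pos'],s['tool_rot']),s['finger_gap'])
print(dc([.514,-.232,.019],RT(np.radians(-19.8))),delta([.514,-.232,.019],RT(np.radians(-19.8))))
```

```text
2.65 [ 0.50874749 -0.24015694  0.0549798 ] [ 0.51394747 -0.23183897  0.05416322] [ 0.    -0.001 -0.001  0.001 -0.     0.001]
[-0.0008 -0.0096 -0.0021  0.0005 -0.097  -0.0636] 0.06422034799061796
[ 0.0352 -0.0002  0.0001 -0.0107 -0.0539 -0.0607] (array([0.03598095, 0.00945619, 0.00215005]), array([-0.01123365,  0.04302744,  0.00292456]))
```

Tracking differs because the fast first call was truncated. I'll re-anchor on the settled measurement and correct.

Emit:
{"op": "move_arm", "data": {
  "rows": [
    [0.005,0.005,0.0011,0,0,0,0.4],
    [0.01,0.0095,0.0022,0,0,0,0.4],
    [0.018,0.0095,0.0022,0,0,0,0.4],
    [0.026,0.0095,0.0022,0,0,0,0.4],
    [0.032,0.0095,0.0022,0,0,0,0.4],
    [0.036,0.0095,0.0022,0,0,0,0.4],
    [0.036,0.0095,0.0022,0,0,0,0.4],
    [0.036,0.0095,0.0022,0,0,0,0.4]
  ]
}}

```text
time_s: 3.45
ee_pos: [0.5137, -0.2319, 0.0185]
tool_rot: [[-0.0, 0.339, 0.941], [0.0, 0.941, -0.339], [-1.0, -0.0, -0.0]]
contact_force: [-0.3, 0.3, 0.1]
finger_gap: 0.0646
```

Run:
```python
from h import *
s=sense();print(s['time_s'],s['ee_pos'],s['joint_velocities'].round(3));print(delta([.514,-.232,.019],RT(np.radians(-19.8))),s['contact_force'])
c=calibration('wrist');im=get_image('wrist');cv2.imwrite('pics/w3.png',im[:,:,::-1])
```

```text
3.45 [ 0.51367598 -0.23189655  0.01853893] [ 0.    -0.008 -0.004  0.001  0.001  0.002]
(array([-4.61112037e-04,  1.25211299e-05,  3.39846086e-04]), array([-1.59537239e-02, -7.52050969e-03,  6.28921744e-05])) [-0.33682343  0.27781741  0.0615291 ]
```

View pics/w3.png

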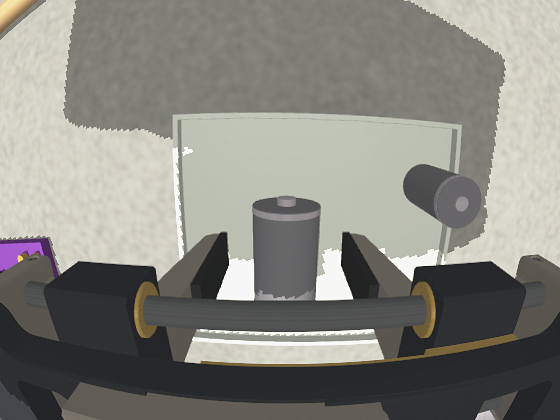

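The cell (nub at 286,200) sits between the jaws, centred at about column 286. Closing now.

Emit:
{"op": "move_arm", "data": {
  "rows": [
    [0,0,0,0,0,0,0],
    [0,0,0,0,0,0,-0.15],
    [0,0,0,0,0,0,-0.3],
    [0,0,0,0,0,0,-0.45],
    [0,0,0,0,0,0,-0.6],
    [0,0,0,0,0,0,-0.8],
    [0,0,0,0,0,0,-1],
    [0,0,0,0,0,0,-1]
  ]
}}

```text
time_s: 4.3
ee_pos: [0.5138, -0.2319, 0.0187]
tool_rot: [[0.0, 0.339, 0.941], [-0.0, 0.941, -0.339], [-1.0, -0.0, 0.0]]
contact_force: [0.5, 0.1, 1.9]
finger_gap: 0.0334
```

Emit:
{"op": "move_arm", "data": {
  "rows": [
    [-0.02,0,0,0,0,0,-1],
    [-0.05,0,0,0,0,0,-1],
    [-0.09,0.02,-0.006,0,0,0,-1],
    [-0.13,0.05,-0.015,-1.5,0,0,-1],
    [-0.16,0.08,-0.024,-3,0,0,-1],
    [-0.18,0.11,-0.033,-4.5,0,0,-1],
    [-0.18,0.14,-0.042,-6.3,0,0,-1],
    [-0.18,0.17,-0.05,-6.3,0,0,-1]
  ]
}}

```text
time_s: 5.1
ee_pos: [0.5242, -0.0537, 0.1993]
tool_rot: [[0.001, 0.233, 0.973], [-0.0, 0.973, -0.233], [-1.0, 0.0, 0.001]]
contact_force: [1.0, -0.5, -1.6]
finger_gap: 0.0333
```

Emit:
{"op": "move_arm", "data": {
  "rows": [
    [0,0.03,-0.009,0,0,0,-1],
    [0,0.06,-0.019,0,0,0,-1],
    [0,0.085,-0.027,0,0,0,-1],
    [0,0.1,-0.032,0,0,0,-1],
    [0,0.11,-0.036,0,0,0,-1],
    [0,0.11,-0.036,0,0,0,-1],
    [0,0.11,-0.036,0,0,0,-1],
    [0,0.11,-0.036,0,0,0,-1]
  ]
}}

```text
time_s: 5.9
ee_pos: [0.515, 0.0597, 0.1985]
tool_rot: [[-0.0, 0.234, 0.972], [-0.0, 0.972, -0.234], [-1.0, -0.0, -0.0]]
contact_force: [-1.2, 0.2, -1.4]
finger_gap: 0.0328
```

Run:
```python
from h import *
import pickle
s=sense();print(s['time_s'],s['ee_pos'],s['joint_velocities'].round(3));print(s['tool_rot'].round(4),s['contact_force'],s['moment'],s['finger_gap'])
c=calibration('wrist');im=get_image('wrist');pickle.dump((c,im),open('w4.pkl','wb'));cv2.imwrite('pics/w4.png',im[:,:,::-1])
```

```text
5.9 [0.51500377 0.05966412 0.19850384] [-0.002 -0.001 -0.003  0.001  0.001  0.002]
[[-1.000e-04  2.343e-01  9.722e-01]
 [-2.000e-04  9.722e-01 -2.343e-01]
 [-1.000e+00 -3.000e-04 -1.000e-04]] [-1.2059716   0.18364247 -1.37747161] [-0.06864972 -0.0327084   0.02067754] 0.03282018348988353
```

View pics/w4.png

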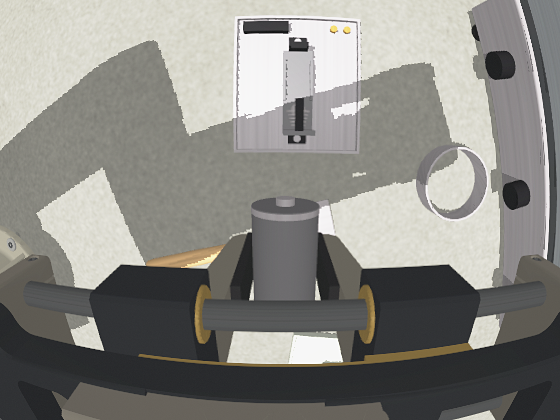

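The view shows the box at (235–360, 17–152) with the back wall and bar at the near end (298,130) and the end wall at the top (298,45). The cell is held. I'll zoom in on the box.

Run:
```python
from h import *
import pickle
c,im=pickle.load(open('w4.pkl','rb'))
crop(im,'w4z',228,10,140,148,4)
crop(im,'w4y',270,30,56,120,5)
```

```text
(no output)
```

View pics/w4z.png

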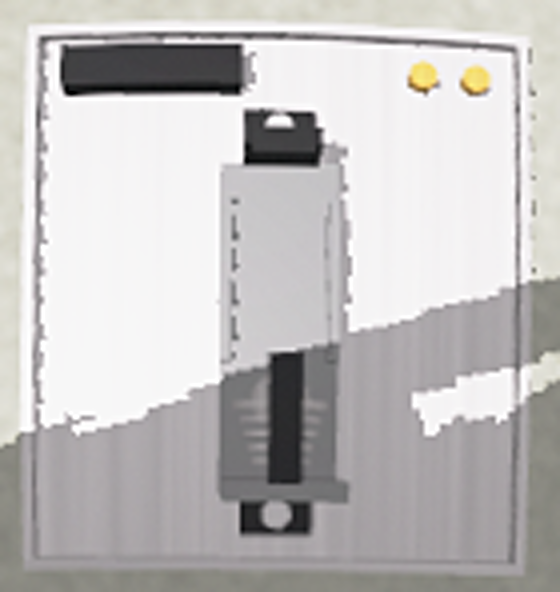

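View pics/w4y.png

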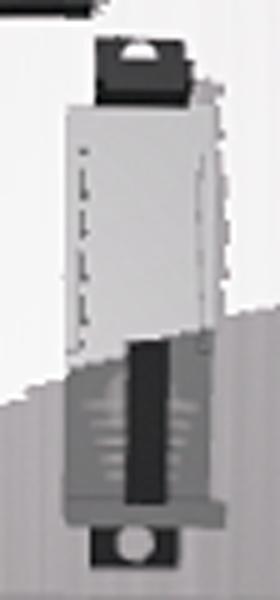

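Run:
```python
from h import *
import pickle
c,im=pickle.load(open('w4.pkl','rb'))
print('cam',-np.array(c['R']).T@c['t'])
z=lambda u,v:(228+(u+.5)/4-.5,10+(v+.5)/4-.5)
y=lambda u,v:(270+(u+.5)/5-.5,30+(v+.5)/5-.5)
P=[plane('wrist',z(*q),.010,c) for q in [(27,24),(528,36),(524,574),(22,567)]]
for p in P: print(p)
print([np.linalg.norm(P[i]-P[i-1]).round(4) for i in range(4)])
ex=(P[0]+P[1]-P[2]-P[3])/2;yaw=np.arctan2(-ex[0],ex[1]);C=sum(P)/4;print('C',C,'yaw',np.degrees(yaw),'yaw other',np.degrees([np.arctan2((P[1]-P[0])[1],(P[1]-P[0])[0]),np.arctan2((P[2]-P[3])[1],(P[2]-P[3])[0])]))
e=np.array([-np.sin(yaw),np.cos(yaw),0]);l=np.array([np.cos(yaw),np.sin(yaw),0])
def B(p): d=p-C; return np.round([d@e*1e3,-d@l*1e3,p[2]*1e3],1)  # box x,y
for nm,q,h in [('bar front top L',(128,341),.064),('bar R',(172,341),.064),('wall back top L',(66,527),.064),('wall back top R',(226,527),.064),('wall front top L',(66,497),.064),('endwall far L',(95,38),.04),('endwall far R',(187,38),.04),('endface bottom',(130,105),.014),('seat L near',(66,360),.014),('seat L far',(70,105),.014),('seat R far',(194,105),.014),('top of block edge',(140,60),.04)]:
    print(nm,B(plane('wrist',y(*q),h,c)))
```

```text
cam [0.53076056 0.12550672 0.36891897]
[0.50632211 0.26350114 0.01      ]
[0.6423568  0.22918616 0.01      ]
[0.60466514 0.07790712 0.01      ]
[0.46865154 0.11205207 0.01      ]
[np.float64(0.1561), np.float64(0.1403), np.float64(0.1559), np.float64(0.1402)]
C [0.5554989  0.17066162 0.01      ] yaw -13.979264212896412 yaw other [-14.15759947 -14.09234849]
bar front top L [-23.2   3.6  64. ]
bar R [-23.   -4.6  64. ]
wall back top L [-58.3  14.7  64. ]
wall back top R [-57.8 -15.1  64. ]
wall front top L [-52.6  14.8  64. ]
endwall far L [42.3  9.9 40. ]
endwall far R [42.8 -8.6 40. ]
endface bottom [34.1  1.9 14. ]
seat L near [-23.2  15.3  14. ]
seat L far [34.  14.9 14. ]
seat R far [ 34.5 -11.9  14. ]
top of block edge [37.7  0.8 40. ]
```

```bash
cat > traj.py <<'E'
import numpy as np
# holder frame: x from seat centre (mm), z above box underside. 
def pose(th,c,delta):
    """centre (x,z) for tilt th, dome compression c, lower flat corner delta above seat"""
    C,S=np.cos(th),np.sin(th);e=np.array([C,S]);n=np.array([-S,C])
    sf=(-34-c)*C+31*S+8
    nc=(14+delta-sf*S)/C+17
    # keep face contact on dome
    return e*(sf+29)+n*nc
def clear(ctr,th):
    C,S=np.cos(th),np.sin(th);e=np.array([C,S]);n=np.array([-S,C])
    def sd(P,hl0,hl1,r): # signed dist of point to rectangle in cell axes
        d=np.array(P)-ctr;a,b=d@e,d@n
        dx=max(hl0-a,a-hl1);dy=abs(b)-r
        return np.hypot(max(dx,0),max(dy,0)) if max(dx,dy)>0 else max(dx,dy)
    seg=lambda A,B:[np.array(A)+(np.array(B)-A)*t for t in np.linspace(0,1,40)]
    lip=seg((30.5,37.5),(30.5,40))+seg((30.5,40),(37.5,40))+seg((32.5,14),(32.5,37.5));bar=seg((-24,60),(-55,60))+seg((-24,60),(-24,64))
    f=lambda L:min(min(sd(P,-29,29,17),sd(P,29,32.5,4.75)) for P in L)
    lc=ctr-29*e-17*n
    return f(lip),f(bar),lc
E
python3 - <<'E'
from traj import *
for c in (0,6):
  for d in (35,38,30,25,20,15,10,7,5,3,0):
    th=np.radians(d);p=pose(th,c,1.);l,b,lc=clear(p,th);print(c,d,p.round(1),'lip %.1f bar %.1f'%(l,b),lc.round(1))
E
python3 - <<'E'
from h import *
import pickle
c,im=pickle.load(open('w4.pkl','rb'))
p=np.array([0.51500377,0.05966412,0.19850384]);R=np.array([[-1e-4,.2343,.9722],[-2e-4,.9722,-.2343],[-1,-3e-4,-1e-4]])
for a in ([-.0124,.0325,0],[-.0124-.017,.029,0],[-.0124-.00475,.0325,0],[-.0124+.00475,.0325,0],[-.0124,.029,.017],[-.0124,.029,-.017]): print(a,proj('wrist',p+R@np.array(a),c))
crop(im,'w4n',235,180,100,70,7)
E
```

```text
0 35 [ 1.  45.6] lip 4.5 bar 9.2 [-13.  15.]
0 38 [ 1.  46.3] lip 6.1 bar 9.3 [-11.3  15. ]
0 30 [ 1.1 44.2] lip 1.4 bar 9.2 [-15.5  15. ]
0 25 [ 1.4 42.7] lip -2.3 bar 9.4 [-17.7  15. ]
0 20 [ 1.8 40.9] lip -3.2 bar 9.8 [-19.7  15. ]
0 15 [ 2.2 38.9] lip -2.0 bar 10.1 [-21.4  15. ]
0 10 [ 2.6 36.8] lip -1.7 bar 10.5 [-23.1  15. ]
0 7 [ 2.7 35.4] lip -1.7 bar 10.7 [-24.  15.]
0 5 [ 2.8 34.5] lip -1.7 bar 10.8 [-24.6  15. ]
0 3 [ 2.9 33.5] lip -1.2 bar 10.9 [-25.2  15. ]
0 0 [ 3. 32.] lip -1.5 bar 11.0 [-26.  15.]
6 35 [-5.  45.6] lip 7.9 bar 5.7 [-19.  15.]
6 38 [-5.  46.3] lip 9.8 bar 5.6 [-17.3  15. ]
6 30 [-4.9 44.2] lip 4.4 bar 6.2 [-21.5  15. ]
6 25 [-4.6 42.7] lip 1.6 bar 6.9 [-23.7  15. ]
6 20 [-4.2 40.9] lip 2.5 bar 7.7 [-25.7  15. ]
6 15 [-3.8 38.9] lip 3.2 bar 8.6 [-27.4  15. ]
6 10 [-3.4 36.8] lip 1.1 bar 9.4 [-29.1  15. ]
6 7 [-3.3 35.4] lip 1.3 bar 9.9 [-30.  15.]
6 5 [-3.2 34.5] lip 1.3 bar 10.3 [-30.6  15. ]
6 3 [-3.1 33.5] lip 1.2 bar 10.6 [-31.2  15. ]
6 0 [-3. 32.] lip 1.2 bar 11.0 [-32.  15.]
[-0.0124, 0.0325, 0] [284.81678008 197.24243841]
[-0.029400000000000003, 0.029, 0] [284.83002111 213.05722423]
[-0.01715, 0.0325, 0] [284.82209409 199.37577465]
[-0.00765, 0.0325, 0] [284.81175008 195.22789096]
[-0.0124, 0.029, 0.017] [318.6659077  204.10170358]
[-0.0124, 0.029, -0.017] [250.94974225 204.0515734 ]
```

View pics/w4n.png

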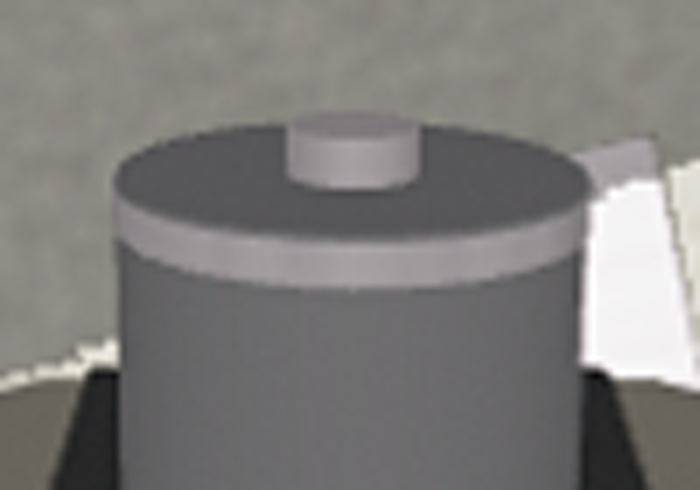

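```bash
cat >> h.py <<'E'
from traj import pose
BC=np.array([.5555,.1707,0]);BY=np.radians(-14.05)
BE=np.array([-np.sin(BY),np.cos(BY),0]);BL=np.array([np.cos(BY),np.sin(BY),0])
def tgt(th_deg,x,z,lat=0,yaw=BY):
    """cell centre in box mm -> TCP pose"""
    R=RT(yaw,np.radians(th_deg));c=BC+BE*x/1e3+BL*lat/1e3+np.array([0,0,z/1e3]);return c+R@np.array([.0124,0,0]),R
def where():
    s=sense();R=s['tool_rot'];c=s['ee_pos']-R@np.array([.0124,0,0]);d=c-BC
    th=np.degrees(np.arctan2(R[2,1],R[2]@-R[:,0]*0+np.hypot(R[0,1],R[1,1])));yaw=np.degrees(np.arctan2(-R[0,1],R[1,1]))
    f=s['contact_force'];m=s['moment']
    print('t %.2f cell x %.2f lat %.2f z %.2f th %.2f yaw %.2f | Fx %.2f Flat %.2f Fz %.2f M %s gap %.4f'%(s['time_s'],d@BE*1e3,d@BL*1e3,c[2]*1e3,th,yaw,f@BE,f@BL,f[2],m.round(3),s['finger_gap']))
E
python3 - <<'E'
from h import *
where()
th=35;e=np.array([np.cos(np.radians(th)),np.sin(np.radians(th))])
c0=pose(np.radians(th),0,3.)+[1,0];print(c0)
for s in (80,30): print(s,c0+s*e,delta(*tgt(th,*(c0+s*e))))
E
```

```text
t 5.95 cell x -117.57 lat -12.32 z 210.93 th -0.01 yaw -13.56 | Fx -0.64 Flat -0.63 Fz -1.49 M [-0.033 -0.114  0.047] gap 0.0335
[ 0.57371211 47.55930141]
80 [66.10587565 93.44541632] (array([0.11519973, 0.19070236, 0.013952  ]), array([ 0.47154981, -0.15340116, 35.01176628]))
30 [25.14827344 64.7665945 ] (array([0.14388713, 0.14975223, 0.01360528]), array([ 0.47154981, -0.15340116, 35.01176628]))
```

Emit:
{"op": "move_arm", "data": {
  "rows": [
    [0,0.025,0.002,0,0,4.5,-1],
    [0,0.055,0.004,0,0,9,-1],
    [0.005,0.085,0.006,0.1,0,13.5,-1],
    [0.02,0.115,0.008,0.2,0,18,-1],
    [0.04,0.14,0.01,0.3,0,22.5,-1],
    [0.06,0.165,0.012,0.4,-0.1,27,-1],
    [0.08,0.18,0.013,0.5,-0.1,31,-1],
    [0.1,0.19,0.014,0.5,-0.15,35,-1]
  ]
}}

```text
time_s: 6.75
ee_pos: [0.5739, 0.2418, 0.0981]
tool_rot: [[0.141, 0.198, 0.97], [0.558, 0.794, -0.243], [-0.818, 0.575, 0.002]]
contact_force: [-0.9, 1.1, -1.4]
finger_gap: 0.0335
```

Emit:
{"op": "move_arm", "data": {
  "rows": [
    [0,0,0,0,0,0,-1],
    [0,0,0,0,0,0,-1],
    [0,0,0,0,0,0,-1],
    [0,0,0,0,0,0,-1],
    [0,0,0,0,0,0,-1],
    [0,0,0,0,0,0,-1],
    [0,0,0,0,0,0,-1],
    [0,0,0,0,0,0,-1]
  ]
}}

```text
time_s: 7.55
ee_pos: [0.573, 0.2419, 0.0988]
tool_rot: [[0.139, 0.198, 0.97], [0.556, 0.795, -0.242], [-0.819, 0.574, 0.0]]
contact_force: [0.4, -0.2, -1.6]
finger_gap: 0.0331
```

Run:
```python
from h import *
import pickle
where();print(sense()['joint_positions'].round(2))
c=calibration('wrist');im=get_image('wrist');pickle.dump((c,im),open('w5.pkl','wb'));cv2.imwrite('pics/w5.png',im[:,:,::-1])
cv2.imwrite('pics/s5.png',get_image('scene')[:,:,::-1])
th=35;e=np.array([np.cos(np.radians(th)),np.sin(np.radians(th))])
c0=pose(np.radians(th),0,3.)+[1,0]
for s in (80,40): print(s,c0+s*e,delta(*tgt(th,*(c0+s*e))))
```

```text
t 7.55 cell x 66.24 lat -0.33 z 108.91 th 35.00 yaw -14.01 | Fx -0.10 Flat 0.43 Fz -1.57 M [-0.457 -0.028  0.029] gap 0.0331
[ 0.08  0.45  1.98  0.94  0.74 -0.41]
80 [66.10587565 93.44541632] (array([ 0.01246766, -0.0088791 ,  0.00038838]), array([ 0.01963359, -0.02512183,  0.00262837]))
40 [33.33979388 70.50235886] (array([ 0.0124695 , -0.0488791 ,  0.00037468]), array([ 0.01963359, -0.02512183,  0.00262837]))
```

View pics/w5.png

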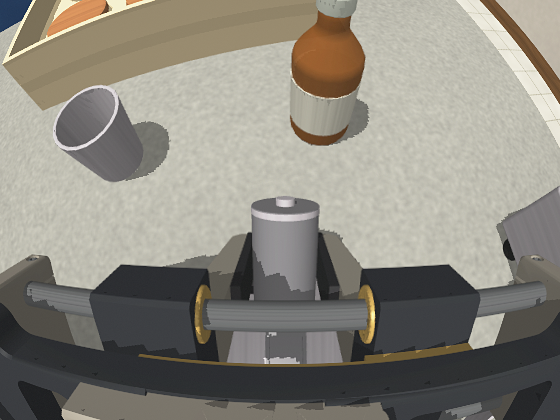

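Emit:
{"op": "move_arm", "data": {
  "rows": [
    [0.006,-0.005,0.0004,0,0,0,-1],
    [0.0125,-0.009,0.0004,0,0,0,-1],
    [0.0125,-0.018,0.0004,0,0,0,-1],
    [0.0125,-0.03,0.0004,0,0,0,-1],
    [0.0125,-0.042,0.0004,0,0,0,-1],
    [0.0125,-0.054,0.0004,0,0,0,-1],
    [0.0125,-0.059,0.0004,0,0,0,-1],
    [0.0125,-0.059,0.0004,0,0,0,-1]
  ]
}}

```text
time_s: 8.45
ee_pos: [0.5629, 0.2012, 0.0537]
tool_rot: [[0.138, 0.2, 0.97], [0.556, 0.795, -0.243], [-0.819, 0.573, -0.001]]
contact_force: [-0.5, -0.4, -0.7]
finger_gap: 0.0328
```

Run:
```python
from h import *
where()
im=get_image('scene');crop(im,'s6',290,190,110,90,7)
im=get_image('side');crop(im,'d6',240,110,110,90,7)
th=35;e=np.array([np.cos(np.radians(th)),np.sin(np.radians(th))])
c0=pose(np.radians(th),0,3.)+[1,0]
for s in (30,7): print(s,c0+s*e,delta(*tgt(th,*(c0+s*e))))
```

```text
t 8.45 cell x 24.29 lat -0.17 z 63.89 th 34.98 yaw -14.14 | Fx -0.54 Flat -0.35 Fz -0.73 M [-0.453  0.017 -0.022] gap 0.0328
30 [25.14827344 64.7665945 ] (array([-4.44238811e-05,  1.32057917e-04, -2.10152217e-04]), array([-0.00590136, -0.01737537, -0.00585904]))
7 [ 6.30777642 51.57433646] (array([-4.67762083e-05, -2.28679418e-02, -2.07783618e-04]), array([-0.00590136, -0.01737537, -0.00585904]))
```

View pics/s6.png

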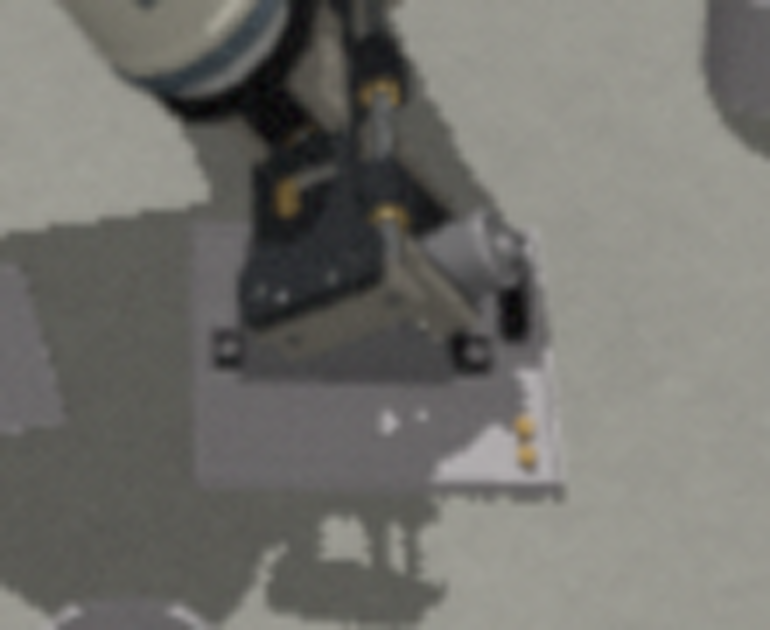

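View pics/d6.png

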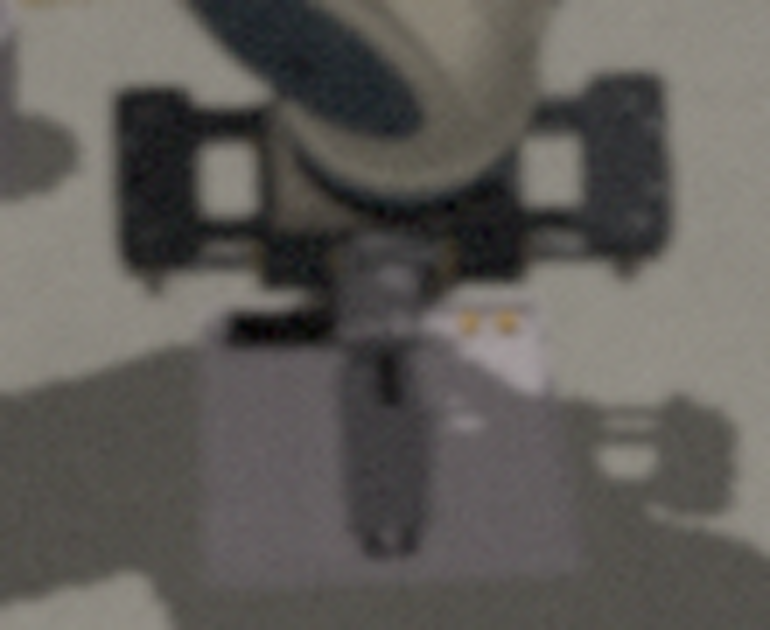

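The side view shows the cell (column 385) in line with the bar and holder (column 388). Sliding in further along its axis.

Emit:
{"op": "move_arm", "data": {
  "rows": [
    [0,-0.004,-0.0002,0,0,0,-1],
    [0,-0.008,-0.0002,0,0,0,-1],
    [0,-0.012,-0.0002,0,0,0,-1],
    [0,-0.016,-0.0002,0,0,0,-1],
    [0,-0.019,-0.0002,0,0,0,-1],
    [0,-0.021,-0.0002,0,0,0,-1],
    [0,-0.022,-0.0002,0,0,0,-1],
    [0,-0.022,-0.0002,0,0,0,-1]
  ]
}}

```text
time_s: 9.35
ee_pos: [0.5588, 0.1843, 0.0418]
tool_rot: [[0.139, 0.199, 0.97], [0.556, 0.795, -0.243], [-0.819, 0.574, -0.0]]
contact_force: [0.5, 0.2, -2.1]
finger_gap: 0.0336
```

Run:
```python
from h import *
where()
```

```text
t 9.35 cell x 6.91 lat -0.12 z 51.95 th 35.00 yaw -14.05 | Fx 0.37 Flat 0.47 Fz -2.08 M [-0.451  0.059  0.066] gap 0.0336
```

Emit:
{"op": "move_arm", "data": {
  "rows": [
    [0,-0.001,0,0,0,0,-1],
    [0,-0.002,0,0,0,0,-1],
    [0,-0.003,0,0,0,0,-1],
    [0,-0.004,0,0,0,0,-1],
    [0,-0.005,0,0,0,0,-1],
    [0,-0.006,0,0,0,0,-1],
    [0,-0.006,0,0,0,0,-1],
    [0,-0.006,0,0,0,0,-1]
  ]
}}

```text
time_s: 10.15
ee_pos: [0.5576, 0.1796, 0.0384]
tool_rot: [[0.139, 0.199, 0.97], [0.557, 0.795, -0.242], [-0.819, 0.574, -0.0]]
contact_force: [1.0, -0.0, -1.5]
finger_gap: 0.033
```

Run:
```python
from h import *
where()
```

```text
t 10.15 cell x 2.07 lat -0.09 z 48.59 th 35.00 yaw -14.04 | Fx 0.22 Flat 0.94 Fz -1.51 M [-0.443  0.003 -0.006] gap 0.0330
```

Emit:
{"op": "move_arm", "data": {
  "rows": [
    [0,-0.0005,0,0,0,0,-1],
    [0,-0.001,0,0,0,0,-1],
    [0,-0.0015,0,0,0,0,-1],
    [0,-0.002,0,0,0,0,-1],
    [0,-0.0025,0,0,0,0,-1],
    [0,-0.003,0,0,0,0,-1],
    [0,-0.003,0,0,0,0,-1],
    [0,-0.003,0,0,0,0,-1]
  ]
}}

```text
time_s: 10.95
ee_pos: [0.5571, 0.1774, 0.0369]
tool_rot: [[0.139, 0.198, 0.97], [0.557, 0.795, -0.242], [-0.819, 0.574, -0.0]]
contact_force: [-0.3, 0.8, 0.7]
finger_gap: 0.0334
```

Run:
```python
from h import *
where()
```

```text
t 10.95 cell x -0.22 lat -0.09 z 47.03 th 35.02 yaw -14.02 | Fx 0.72 Flat -0.44 Fz 0.68 M [-0.031 -0.013 -0.03 ] gap 0.0334
```

```bash
cat >> h.py <<'E'
def avg(n=6):
    F=[];M=[]
    for i in range(n):
        s=sense();F.append(s['contact_force']);M.append(s['moment']);get_image('side')
    F=np.array(F);M=np.array(M);f=F.mean(0)
    print('avg Fx %.2f Flat %.2f Fz %.2f sd %.2f M'%(f@BE,f@BL,f[2],F.std()),(M.mean(0)@BE).round(3),(M.mean(0)@BL).round(3),M.mean(0)[2].round(3))
E
python3 - <<'E'
from h import *
avg();where()
E
```

```text
avg Fx 1.15 Flat -0.25 Fz 0.83 sd 0.66 M -0.009 -0.053 0.02
t 11.25 cell x -0.30 lat -0.08 z 46.95 th 35.01 yaw -14.03 | Fx 0.83 Flat -0.21 Fz 0.87 M [-0.02   0.032 -0.006] gap 0.0329
```

Emit:
{"op": "move_arm", "data": {
  "rows": [
    [-0.0003,-0.0004,0,0,0,0,-1],
    [-0.0006,-0.0008,0,0,0,0,-1],
    [-0.0009,-0.0012,0,0,0,0,-1],
    [-0.0011,-0.0016,0,0,0,0,-1],
    [-0.0014,-0.002,0,0,0,0,-1],
    [-0.0014,-0.002,0,0,0,0,-1],
    [-0.0014,-0.002,0,0,0,0,-1],
    [-0.0014,-0.002,0,0,0,0,-1]
  ]
}}

```text
time_s: 12.05
ee_pos: [0.5565, 0.1752, 0.0369]
tool_rot: [[0.139, 0.198, 0.97], [0.557, 0.794, -0.242], [-0.819, 0.574, -0.0]]
contact_force: [1.1, 5.2, 1.1]
finger_gap: 0.0332
```

Run:
```python
from h import *
where();avg(4)
```

```text
t 12.05 cell x -2.53 lat -0.09 z 47.07 th 35.03 yaw -14.03 | Fx 5.32 Flat -0.19 Fz 1.06 M [ 0.558 -0.215  0.031] gap 0.0332
avg Fx 5.14 Flat -0.12 Fz 1.35 sd 1.83 M -0.045 0.558 -0.003
```

Emit:
{"op": "move_arm", "data": {
  "rows": [
    [-0.0003,-0.0004,0,0,0,0,-1],
    [-0.0006,-0.0009,0,0,0,0,-1],
    [-0.0009,-0.0013,0,0,0,0,-1],
    [-0.0013,-0.0018,0,0,0,0,-1],
    [-0.0017,-0.0024,0,0,0,0,-1],
    [-0.0021,-0.003,0,0,0,0,-1],
    [-0.0021,-0.003,0,0,0,0,-1],
    [-0.0021,-0.003,0,0,0,0,-1]
  ]
}}

```text
time_s: 13.05
ee_pos: [0.5558, 0.1724, 0.0372]
tool_rot: [[0.139, 0.198, 0.97], [0.558, 0.794, -0.242], [-0.818, 0.575, -0.001]]
contact_force: [2.8, 10.4, 0.1]
finger_gap: 0.0331
```

Run:
```python
from h import *
where();avg(4)
```

```text
t 13.05 cell x -5.47 lat -0.15 z 47.37 th 35.10 yaw -14.03 | Fx 10.78 Flat 0.22 Fz 0.12 M [ 1.34  -0.412 -0.068] gap 0.0331
avg Fx 11.20 Flat 0.29 Fz -0.15 sd 4.61 M -0.079 1.4 -0.022
```

```bash
cat >> h.py <<'E'
def rows(seq,d,p0,R0):
    for th,c,de in seq:
        x,z=pose(np.radians(th),c,de);P,R=tgt(th,x+d,z)
        a,b=delta(P,R,p0,R0);print(th,c,de,np.round(a*1e3,2),b.round(2),'x %.2f z %.2f'%(x+d,z))
E
python3 - <<'E'
from h import *
s=sense();where()
rows([(35,5.2,2.8),(33,5.6,2.6),(30,6,2.4),(27,6,2.2),(24,6,2),(21,6,1.8),(18,6,1.6)],0,s['ee_pos'],s['tool_rot'])
from traj import clear
for th,c,de in [(30,6,2.4),(27,6,2.2),(24,6,2),(21,6,1.8),(18,6,1.6)]: print(clear(pose(np.radians(th),c,de),np.radians(th)))
E
```

```text
t 13.25 cell x -5.47 lat -0.11 z 47.36 th 35.10 yaw -14.03 | Fx 10.06 Flat 0.70 Fz 0.85 M [ 1.359 -0.504 -0.056] gap 0.0333
35 5.2 2.8 [-0.01 -0.04  0.13] [ 0.01 -0.05 -0.1 ] x -5.49 z 47.36
33 5.6 2.6 [ 0.47 -1.01  0.13] [ 0.02 -0.05 -2.1 ] x -5.65 z 46.65
30 6 2.4 [ 1.23 -2.31  0.13] [ 0.02 -0.05 -5.1 ] x -5.72 z 45.62
27 6 2.2 [ 2.27 -3.29  0.13] [ 0.02 -0.05 -8.1 ] x -5.36 z 44.51
24 6 2 [ 3.35 -4.31  0.13] [  0.02  -0.05 -11.1 ] x -4.99 z 43.33
21 6 1.8 [ 4.45 -5.37  0.13] [  0.02  -0.05 -14.1 ] x -4.61 z 42.06
18 6 1.6 [ 5.57 -6.47  0.13] [  0.02  -0.05 -17.1 ] x -4.26 z 40.73
(np.float64(5.978341352085966), np.float64(4.592166723602801), array([-22.33308176,  16.4       ]))
(np.float64(3.4216369334778407), np.float64(5.261973118573888), array([-23.48041345,  16.2       ]))
(np.float64(2.078989198803253), np.float64(5.966405642481611), array([-24.56447949,  16.        ]))
(np.float64(2.1468117400971813), np.float64(6.692261359260215), array([-25.59610672,  15.8       ]))
(np.float64(3.0580948622454756), np.float64(7.428242885692864), array([-26.58453888,  15.6       ]))
```

Emit:
{"op": "move_arm", "data": {
  "rows": [
    [0.0002,-0.0005,0.0001,0,0,-1.0,-1],
    [0.0005,-0.001,0.0001,0,0,-2.1,-1],
    [0.0009,-0.0017,0.0001,0,0,-3.6,-1],
    [0.0012,-0.0023,0.0001,0,0,-5.1,-1],
    [0.0023,-0.0033,0.0001,0,0,-8.1,-1],
    [0.0034,-0.0043,0.0001,0,0,-11.1,-1],
    [0.0034,-0.0043,0.0001,0,0,-11.1,-1],
    [0.0034,-0.0043,0.0001,0,0,-11.1,-1]
  ]
}}

```text
time_s: 14.05
ee_pos: [0.5561, 0.1713, 0.0324]
tool_rot: [[0.099, 0.221, 0.97], [0.394, 0.887, -0.242], [-0.914, 0.407, 0.001]]
contact_force: [2.1, 9.7, 4.3]
finger_gap: 0.0331
```

Run:
```python
from h import *
where();avg(4);s=sense()
rows([(24,6,2),(21,6,1.8),(18,6,1.6),(15,6,1.4),(12,6,1.2),(9,6.2,1.1)],0,s['ee_pos'],s['tool_rot'])
```

```text
t 14.05 cell x -4.30 lat 0.47 z 43.73 th 24.00 yaw -13.97 | Fx 9.92 Flat -0.27 Fz 4.31 M [ 1.693 -0.438  0.057] gap 0.0331
avg Fx 10.88 Flat -0.50 Fz 4.11 sd 3.72 M 0.034 1.792 0.067
24 6 2 [ 0.23 -0.54 -0.56] [ 0.02  0.03 -0.02] x -4.99 z 43.33
21 6 1.8 [ 1.51 -1.36 -0.56] [ 0.02  0.03 -3.02] x -4.61 z 42.06
18 6 1.6 [ 2.83 -2.23 -0.56] [ 0.02  0.03 -6.02] x -4.26 z 40.73
15 6 1.4 [ 4.16 -3.14 -0.57] [ 0.02  0.03 -9.02] x -3.93 z 39.33
12 6 1.2 [ 5.5  -4.11 -0.57] [  0.02   0.03 -12.02] x -3.63 z 37.86
9 6.2 1.1 [ 6.67 -5.29 -0.57] [ 1.000e-02  3.000e-02 -1.502e+01] x -3.60 z 36.43
```

Run:
```python
from h import *
s=sense();where();cv2.imwrite('pics/w7.png',get_image('wrist')[:,:,::-1])
rows([(24,6,2),(21,6,1.8),(18,6,1.6),(15,6.,1.4),(12,6.,1.3),(9,6.2,1.2)],-.5,s['ee_pos'],s['tool_rot'])
c=calibration('wrist')
for a in ([-.0124,.0325,0],[-.0124,.029,.017],[-.0124,.029,-.017]): print(a,proj('wrist',s['ee_pos']+s['tool_rot']@np.array(a),c))
```

```text
t 14.25 cell x -4.59 lat 0.56 z 43.75 th 24.02 yaw -14.03 | Fx 10.82 Flat -1.37 Fz 4.39 M [ 1.823 -0.404  0.046] gap 0.0330
24 6 2 [ 0.02 -1.   -0.56] [ 0.02  0.03 -0.02] x -5.49 z 43.33
21 6 1.8 [ 1.31 -1.82 -0.56] [ 0.02  0.03 -3.02] x -5.11 z 42.06
18 6 1.6 [ 2.62 -2.68 -0.56] [ 0.02  0.03 -6.02] x -4.76 z 40.73
15 6.0 1.4 [ 3.95 -3.6  -0.57] [ 0.02  0.03 -9.02] x -4.43 z 39.33
12 6.0 1.3 [ 5.2  -4.54 -0.57] [  0.02   0.03 -12.02] x -4.15 z 37.96
9 6.2 1.2 [ 6.37 -5.72 -0.57] [ 1.000e-02  3.000e-02 -1.502e+01] x -4.11 z 36.53
[-0.0124, 0.0325, 0] [284.92678786 197.50357928]
[-0.0124, 0.029, 0.017] [318.76598153 204.34645607]
[-0.0124, 0.029, -0.017] [251.0747428  204.31972728]
```

View pics/w7.png

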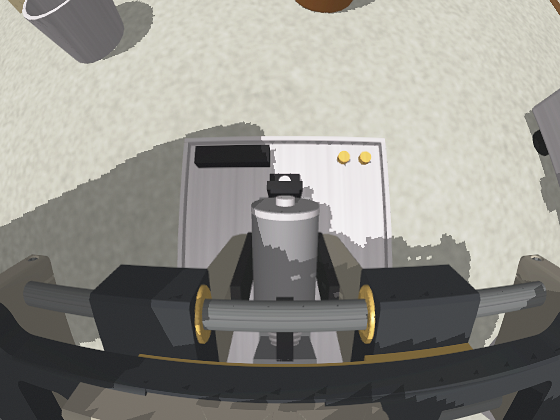

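The end wall and lip (centre about 284.5,185) line up with the nub (285,199), and the cell hasn't shifted in the grip. Continuing to lower.

Emit:
{"op": "move_arm", "data": {
  "rows": [
    [0.0,-0.0005,-0.0001,0,0,0,-1],
    [0.0,-0.001,-0.0003,0,0,0,-1],
    [0.0007,-0.0014,-0.0003,0,0,-1.5,-1],
    [0.0013,-0.0018,-0.0003,0,0,-3,-1],
    [0.002,-0.0022,-0.0003,0,0,-4.5,-1],
    [0.0026,-0.0027,-0.0003,0,0,-6,-1],
    [0.0026,-0.0027,-0.0003,0,0,-6,-1],
    [0.0026,-0.0027,-0.0003,0,0,-6,-1]
  ]
}}

```text
time_s: 15.1
ee_pos: [0.556, 0.1701, 0.0291]
tool_rot: [[0.077, 0.23, 0.97], [0.3, 0.923, -0.243], [-0.951, 0.31, 0.002]]
contact_force: [2.0, 12.3, 3.8]
finger_gap: 0.0334
```

Run:
```python
from h import *
where();avg(5);s=sense()
for d in (0,-.5):rows([(18,6,1.6),(15,6,1.4),(12,6,1.2),(9,6.2,1.1),(6,6.2,1),(3,6.2,.8)],d,s['ee_pos'],s['tool_rot'])
```

```text
t 15.10 cell x -4.32 lat 0.58 z 40.84 th 18.03 yaw -14.01 | Fx 12.42 Flat -1.04 Fz 3.83 M [ 2.063 -0.371  0.052] gap 0.0334
avg Fx 12.90 Flat -1.01 Fz 4.31 sd 4.59 M 0.131 2.111 0.056
18 6 1.6 [ 0.16  0.2  -0.6 ] [-0.    0.08 -0.04] x -4.26 z 40.73
15 6 1.4 [ 1.58 -0.57 -0.6 ] [-0.    0.08 -3.04] x -3.93 z 39.33
12 6 1.2 [ 3.02 -1.39 -0.6 ] [-0.    0.08 -6.04] x -3.63 z 37.86
9 6.2 1.1 [ 4.3  -2.45 -0.6 ] [-0.01  0.08 -9.04] x -3.60 z 36.43
6 6.2 1 [ 5.66 -3.37 -0.61] [-1.000e-02  8.000e-02 -1.204e+01] x -3.41 z 34.94
3 6.2 0.8 [ 7.11 -4.37 -0.61] [-1.000e-02  8.000e-02 -1.504e+01] x -3.27 z 33.29
18 6 1.6 [ 0.01 -0.28 -0.6 ] [-0.    0.08 -0.04] x -4.76 z 40.73
15 6 1.4 [ 1.43 -1.04 -0.6 ] [-0.    0.08 -3.04] x -4.43 z 39.33
12 6 1.2 [ 2.86 -1.87 -0.6 ] [-0.    0.08 -6.04] x -4.13 z 37.86
9 6.2 1.1 [ 4.15 -2.92 -0.6 ] [-0.01  0.08 -9.04] x -4.10 z 36.43
6 6.2 1 [ 5.51 -3.84 -0.61] [-1.000e-02  8.000e-02 -1.204e+01] x -3.91 z 34.94
3 6.2 0.8 [ 6.96 -4.85 -0.61] [-1.000e-02  8.000e-02 -1.504e+01] x -3.77 z 33.29
```

Emit:
{"op": "move_arm", "data": {
  "rows": [
    [0.0007,-0.0003,-0.0002,0,0,-1.5,-1],
    [0.0015,-0.0007,-0.0004,0,0,-3,-1],
    [0.0022,-0.0011,-0.0005,0,0,-4.5,-1],
    [0.003,-0.0015,-0.0006,0,0,-6,-1],
    [0.0036,-0.002,-0.0006,0,0,-7.5,-1],
    [0.0043,-0.0026,-0.0006,0,0,-9,-1],
    [0.0043,-0.0026,-0.0006,0,0,-9,-1],
    [0.0043,-0.0026,-0.0006,0,0,-9,-1]
  ]
}}

```text
time_s: 16.15
ee_pos: [0.5558, 0.1693, 0.0241]
tool_rot: [[0.041, 0.239, 0.97], [0.152, 0.958, -0.243], [-0.987, 0.158, 0.003]]
contact_force: [1.4, 11.5, 3.1]
finger_gap: 0.0333
```

Run:
```python
from h import *
where();avg(5);s=sense()
rows([(9,6.2,1.1),(6,6.2,1),(4,6.2,.9),(2,6.2,.7),(0,6.2,.5),(0,6.2,0)],0,s['ee_pos'],s['tool_rot'])
cv2.imwrite('pics/w8.png',get_image('wrist')[:,:,::-1])
```

```text
t 16.15 cell x -3.23 lat 0.55 z 36.33 th 9.07 yaw -14.03 | Fx 11.52 Flat -1.43 Fz 3.14 M [ 1.966 -0.403 -0.035] gap 0.0333
avg Fx 11.85 Flat -1.31 Fz 3.49 sd 4.45 M 0.125 2.04 0.011
9 6.2 1.1 [-0.07 -0.23 -0.67] [-0.01  0.18 -0.08] x -3.60 z 36.43
6 6.2 1 [ 1.41 -0.93 -0.67] [-0.02  0.18 -3.08] x -3.41 z 34.94
4 6.2 0.9 [ 2.44 -1.43 -0.68] [-0.02  0.18 -5.08] x -3.31 z 33.88
2 6.2 0.7 [ 3.57 -1.97 -0.68] [-0.02  0.18 -7.08] x -3.24 z 32.70
0 6.2 0.5 [ 4.7  -2.55 -0.68] [-0.03  0.18 -9.08] x -3.20 z 31.50
0 6.2 0 [ 5.19 -2.63 -0.68] [-0.03  0.18 -9.08] x -3.20 z 31.00
```

View pics/w8.png

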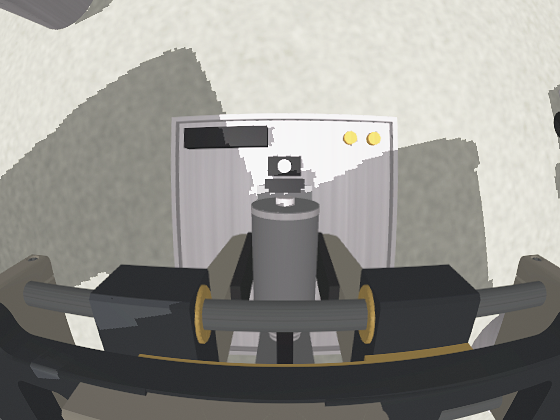

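Emit:
{"op": "move_arm", "data": {
  "rows": [
    [0.0,-0.0004,-0.0002,0,0,0,-1],
    [0.0,-0.0008,-0.0004,0,0,0,-1],
    [0.0007,-0.0011,-0.0006,0,0,-1.5,-1],
    [0.0014,-0.0014,-0.0007,0,0.1,-3,-1],
    [0.0019,-0.0017,-0.0007,0,0.1,-4,-1],
    [0.0024,-0.0019,-0.0007,0,0.2,-5,-1],
    [0.0024,-0.0019,-0.0007,0,0.2,-5,-1],
    [0.0024,-0.0019,-0.0007,0,0.2,-5,-1]
  ]
}}

```text
time_s: 17.25
ee_pos: [0.5554, 0.1684, 0.0215]
tool_rot: [[0.018, 0.242, 0.97], [0.07, 0.968, -0.243], [-0.997, 0.072, 0.001]]
contact_force: [2.5, 11.7, 3.1]
finger_gap: 0.033
```

Run:
```python
from h import *
where();avg(5);s=sense()
rows([(4,6.2,.9),(2,6.2,.7),(0,6.2,.5),(0,6.2,0)],0,s['ee_pos'],s['tool_rot'])
im=get_image('wrist');crop(im,'w9',235,140,100,80,7)
```

```text
t 17.25 cell x -3.19 lat 0.48 z 33.90 th 4.14 yaw -14.04 | Fx 12.01 Flat -0.42 Fz 3.11 M [ 2.01  -0.626  0.027] gap 0.0330
avg Fx 12.54 Flat -0.11 Fz 3.14 sd 4.33 M -0.065 2.152 0.016
4 6.2 0.9 [ 0.04 -0.05 -0.56] [-0.    0.06 -0.15] x -3.31 z 33.88
2 6.2 0.7 [ 1.21 -0.5  -0.56] [-0.    0.06 -2.15] x -3.24 z 32.70
0 6.2 0.5 [ 2.39 -0.98 -0.56] [-0.01  0.06 -4.15] x -3.20 z 31.50
0 6.2 0 [ 2.89 -1.02 -0.56] [-0.01  0.06 -4.15] x -3.20 z 31.00
```

View pics/w9.png

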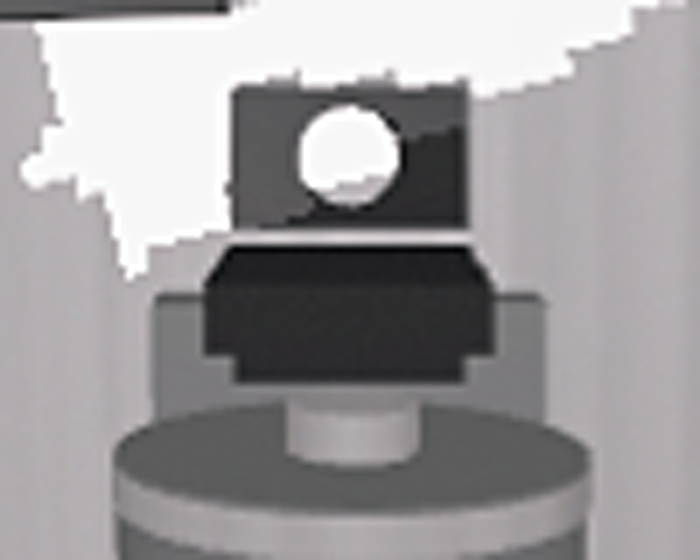

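Emit:
{"op": "move_arm", "data": {
  "rows": [
    [0.0006,-0.0003,-0.0001,0,0,-1,-1],
    [0.0012,-0.0006,-0.0002,0,0,-2,-1],
    [0.0018,-0.0009,-0.0003,0,0,-3,-1],
    [0.0024,-0.0012,-0.0004,0,0,-4.1,-1],
    [0.0026,-0.0012,-0.0004,0,0,-4.1,-1],
    [0.0026,-0.0012,-0.0004,0,0,-4.1,-1],
    [0.0026,-0.0012,-0.0004,0,0,-4.1,-1],
    [0.0026,-0.0012,-0.0004,0,0,-4.1,-1]
  ]
}}

```text
time_s: 18.35
ee_pos: [0.5553, 0.1677, 0.0191]
tool_rot: [[0.002, 0.243, 0.97], [0.001, 0.97, -0.243], [-1.0, 0.002, 0.002]]
contact_force: [2.7, 11.6, 4.8]
finger_gap: 0.0333
```

Run:
```python
from h import *
where();avg(5);s=sense()
rows([(0,6.2,.5),(0,6.2,0),(0,3,0)],0,s['ee_pos'],s['tool_rot'])
im=get_image('wrist');crop(im,'w10',235,130,100,80,7)
```

```text
t 18.35 cell x -3.03 lat 0.49 z 31.52 th 0.10 yaw -14.04 | Fx 11.95 Flat -0.22 Fz 4.84 M [ 2.014 -0.589  0.037] gap 0.0333
avg Fx 12.53 Flat -0.09 Fz 5.14 sd 3.96 M -0.053 2.06 0.018
0 6.2 0.5 [ 0.03 -0.17 -0.5 ] [ 0.01  0.11 -0.1 ] x -3.20 z 31.50
0 6.2 0 [ 0.53 -0.17 -0.51] [ 0.01  0.11 -0.1 ] x -3.20 z 31.00
0 3 0 [ 0.53  3.03 -0.5 ] [ 0.01  0.11 -0.1 ] x 0.00 z 31.00
```

View pics/w10.png

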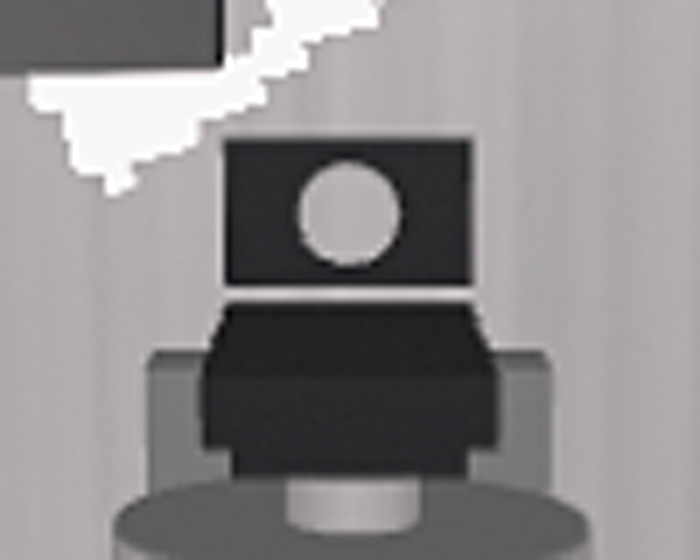

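The nub is now below the lip line. Next I let it move forward toward the end wall, then settle it on the seat.

Emit:
{"op": "move_arm", "data": {
  "rows": [
    [0,0.0004,-0.0001,0,0,0,-1],
    [0,0.0008,-0.0002,0,0,0,-1],
    [0,0.0012,-0.0003,0,0,0,-1],
    [0,0.0016,-0.0003,0,0,0,-1],
    [0,0.002,-0.0003,0,0,0,-1],
    [0,0.0024,-0.0003,0,0,0,-1],
    [0,0.0024,-0.0003,0,0,0,-1],
    [0,0.0024,-0.0003,0,0,0,-1]
  ]
}}

```text
time_s: 19.45
ee_pos: [0.5555, 0.1694, 0.019]
tool_rot: [[0.002, 0.242, 0.97], [0.0, 0.97, -0.242], [-1.0, 0.001, 0.002]]
contact_force: [3.2, 7.3, 4.3]
finger_gap: 0.0331
```

Run:
```python
from h import *
where();avg(5)
```

```text
t 19.45 cell x -1.30 lat 0.28 z 31.37 th 0.05 yaw -14.02 | Fx 7.92 Flat 1.36 Fz 4.32 M [ 1.298 -0.682  0.04 ] gap 0.0331
avg Fx 8.47 Flat 1.44 Fz 4.30 sd 1.96 M -0.357 1.467 0.05
```

Emit:
{"op": "move_arm", "data": {
  "rows": [
    [0.0001,0.0001,0,0,0,0,-1],
    [0.0002,0.0002,0,0,0,0,-1],
    [0.0003,0.0003,0,0,0,0,-1],
    [0.0004,0.0004,0,0,0,0,-1],
    [0.0004,0.0006,0,0,0,0,-1],
    [0.0004,0.0006,0,0,0,0,-1],
    [0.0004,0.0006,0,0,0,0,-1],
    [0.0004,0.0006,0,0,0,0,-1]
  ]
}}

```text
time_s: 20.5
ee_pos: [0.5555, 0.1696, 0.0188]
tool_rot: [[0.002, 0.242, 0.97], [-0.0, 0.97, -0.242], [-1.0, 0.0, 0.002]]
contact_force: [1.8, 6.2, 8.0]
finger_gap: 0.033
```

Run:
```python
from h import *
where();avg(5)
```

```text
t 20.50 cell x -1.10 lat 0.21 z 31.16 th 0.01 yaw -14.02 | Fx 6.48 Flat 0.27 Fz 7.97 M [ 0.976 -0.537 -0.007] gap 0.0330
avg Fx 6.37 Flat 1.38 Fz 8.08 sd 2.19 M -0.3 1.05 0.03
```

Emit:
{"op": "move_arm", "data": {
  "rows": [
    [-0.0002,0,0,0,0,0,-1],
    [-0.0002,0,0,0,0,0,-0.3],
    [-0.0002,0,0,0,0,0,-0.2],
    [-0.0002,0,0,0,0,0,-0.1],
    [-0.0002,0,0,0,0,0,0],
    [-0.0002,0,0,0,0,0,0.1],
    [-0.0002,0,0,0,0,0,0.1],
    [-0.0002,0,0,0,0,0,0.1]
  ]
}}

```text
time_s: 21.55
ee_pos: [0.5524, 0.1682, 0.0174]
tool_rot: [[-0.005, 0.242, 0.97], [-0.003, 0.97, -0.242], [-1.0, -0.004, -0.004]]
contact_force: [0.3, -0.2, 0.3]
finger_gap: 0.0508
```

Run:
```python
from h import *
where();avg(3)
im=get_image('wrist');cv2.imwrite('pics/w11.png',im[:,:,::-1]);crop(im,'w11z',225,110,120,110,6)
```

```text
t 21.55 cell x -3.12 lat -2.39 z 29.82 th -0.21 yaw -14.00 | Fx -0.09 Flat 0.38 Fz 0.32 M [-0.08  -0.078 -0.016] gap 0.0508
avg Fx -0.12 Flat 0.30 Fz 0.26 sd 0.35 M -0.085 -0.027 -0.004
```

View pics/w11z.png

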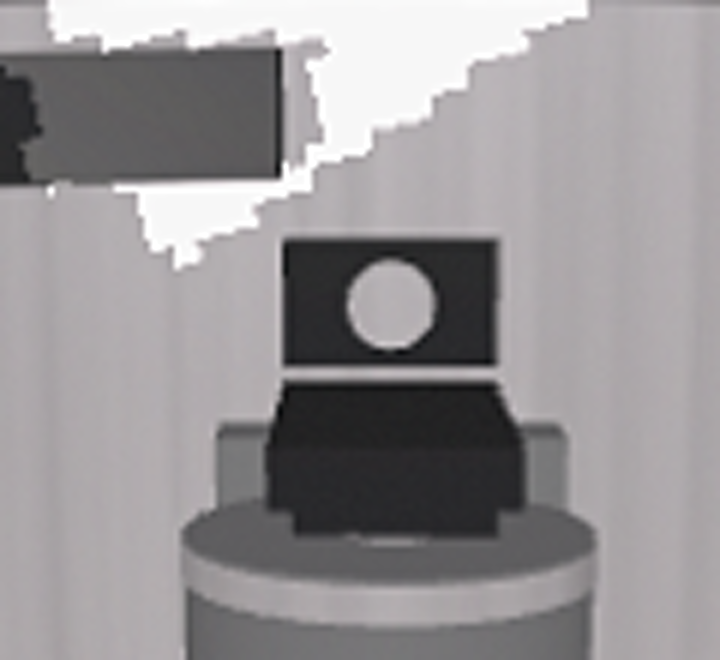

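The cell has moved forward and its nub is hidden under the lip, with no force on the tool. Retracting upward.

Emit:
{"op": "move_arm", "data": {
  "rows": [
    [0,0,0.002,0,0,0,0.1],
    [-0.005,0,0.002,0,0,0,0.1],
    [-0.015,0,0.002,0,0,0,0.1],
    [-0.035,0,0.002,0,0,0,0.1],
    [-0.06,0,0.002,0,0,0,0.1],
    [-0.09,0,0.002,0,0,0,0.1],
    [-0.12,0,0.002,0,0,0,0.1],
    [-0.15,0,0.002,0,0,0,0.1]
  ]
}}

```text
time_s: 22.55
ee_pos: [0.555, 0.1682, 0.1697]
tool_rot: [[-0.004, 0.242, 0.97], [-0.002, 0.97, -0.242], [-1.0, -0.003, -0.003]]
contact_force: [0.6, -0.5, -1.1]
finger_gap: 0.0508
```

Emit:
{"op": "move_arm", "data": {
  "rows": [
    [-0.02,-0.02,0,0,0,0,0.1],
    [-0.04,-0.05,0,0,0,0,0.1],
    [-0.06,-0.08,0,0,0,0,0.1],
    [-0.06,-0.1,0,0,0,0,0.1],
    [-0.06,-0.11,0,0,0,0,0.1],
    [-0.06,-0.11,0,0,0,0,0.1],
    [-0.06,-0.11,0,0,0,0,0.1],
    [-0.06,-0.11,0,0,0,0,0.1]
  ]
}}

```text
time_s: 23.35
ee_pos: [0.5288, 0.0625, 0.2276]
tool_rot: [[-0.005, 0.241, 0.97], [-0.002, 0.97, -0.241], [-1.0, -0.003, -0.004]]
contact_force: [0.4, 0.1, -0.1]
finger_gap: 0.0501
```

Run:
```python
from h import *
import pickle
where();s=sense();print(s['ee_pos'])
c=calibration('wrist');im=get_image('wrist');pickle.dump((c,im),open('w12.pkl','wb'));cv2.imwrite('pics/w12.png',im[:,:,::-1])
p=proj('wrist',BC+[0,0,.03],c).round().astype(int);print(p)
x0=max(0,p[0]-50);y0=max(0,p[1]-60);crop(im,'w12z',x0,y0,100,100,6);print(x0,y0)
cv2.imwrite('pics/s12.png',get_image('scene')[:,:,::-1]);crop(get_image('side'),'d12',240,120,110,90,7)
```

```text
t 23.35 cell x -111.45 lat 0.43 z 240.01 th -0.20 yaw -13.97 | Fx 0.20 Flat 0.39 Fz -0.07 M [-0.028 -0.067  0.007] gap 0.0501
[0.52880178 0.06245413 0.22760572]
[285  87]
235 27
```

View pics/w12z.png

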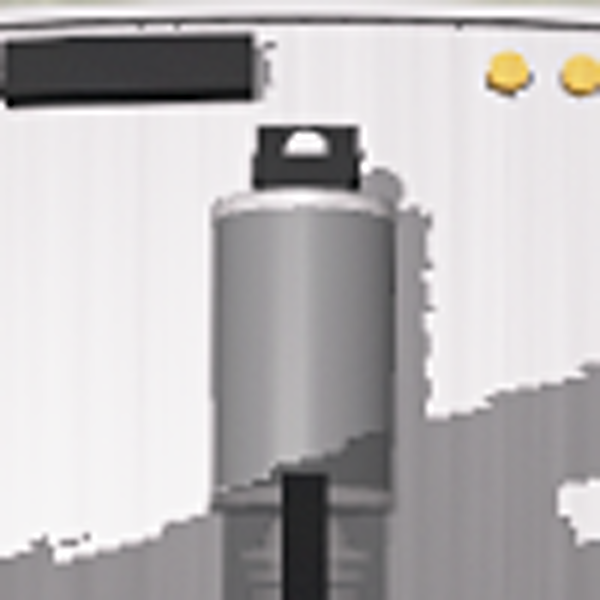

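View pics/s12.png

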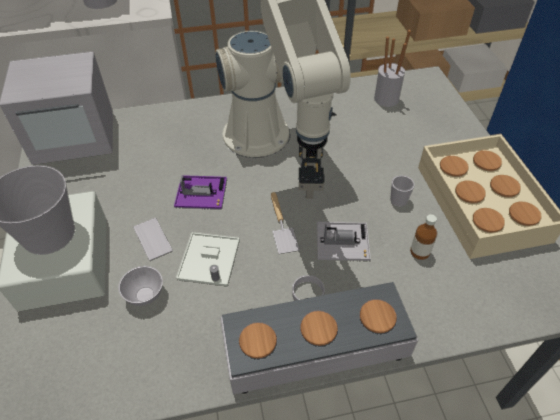

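View pics/d12.png

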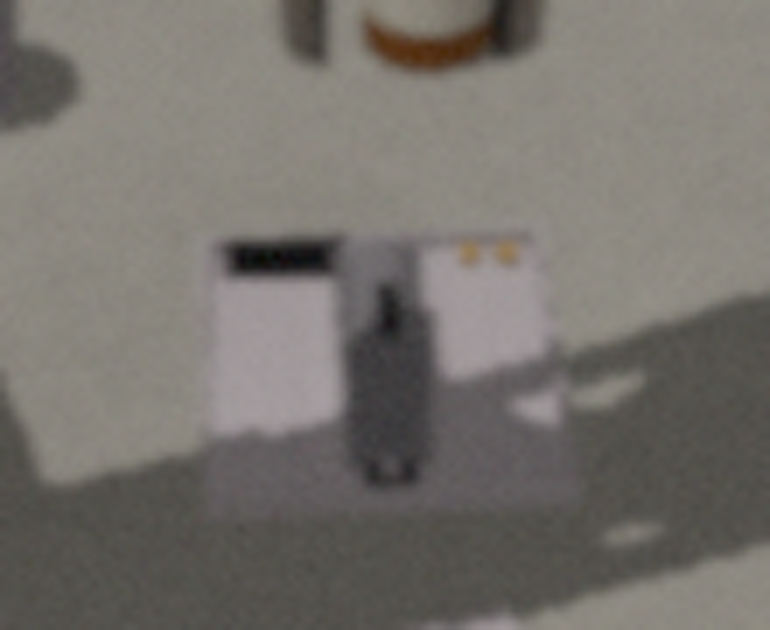

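Run:
```python
from h import *
import pickle
c,im=pickle.load(open('w12.pkl','rb'))
w=lambda u,v:(235+(u+.5)/6-.5,27+(v+.5)/6-.5)
def B(p): d=p-BC; return np.round([d@BE*1e3,d@BL*1e3],1)
print('cam',B(-np.array(c['R']).T@c['t']))
for nm,q,z in [('nub rim top(crest)',(300,188),.048),('flat end crest',(350,493),.048),('flat rim left eq',(212,505),.031),('flat rim right eq',(395,510),.031),('nub eq L',(213,205),.031),('nub eq R',(405,207),.031),('bar front',(305,472),.064)]:
    print(nm,B(plane('wrist',w(*q),z,c)))
a=cv2.imread('pics/scene0.png').astype(int);b=cv2.imread('pics/s12.png').astype(int)
```

```text
cam [-43.3   0.9]
nub rim top(crest) [29.9 -0.8]
flat end crest [-25.8   8.1]
flat rim left eq [-27.2 -17.1]
flat rim right eq [-28.1  16.9]
nub eq L [ 30.2 -17. ]
nub eq R [29.9 18.6]
bar front [-23.    0.2]
```

Run:
```python
from h import *
where();print(finish_job())
```

```text
t 23.50 cell x -111.57 lat 0.41 z 239.98 th -0.21 yaw -13.95 | Fx 0.16 Flat 0.34 Fz -0.80 M [ 0.002 -0.085 -0.028] gap 0.0502
the job is handed in; nothing more can be done
None
```

The large cell is loaded in the steel battery box and the job is handed in, at about 23.5 s of the 69 s. No verdict was reported.

**What I did:**
- I gripped the cell in the tray and slid it in along its axis, nub end up 35°, until I felt the spring contact.
- I pressed the contact in by pushing horizontally. Pushing along the tilted axis seemed to add friction.
- I lowered the nub end in steps, with the contact force along the holder at about 11–13 N (roughly 5–6 mm pressed in).
- I let the nub move forward under the lip, set the cell on its seat, opened the fingers and withdrew.

**Last checks:**
- **Cell:** The last wrist picture shows it about level, with its ends about 29 mm either side of x = +1 mm, which agrees with the bar at x = −23 mm. The close-up just after release shows the nub under the lip.
- **Forces:** The highest averaged readings were about 12.5 N along the holder. Vertically they reached 8 N (about 9.5 N allowing for the cell's weight) while seating. The two did not peak together, and my estimate of the sum stayed below 24 N.
- **Robot:** It touches nothing, and the force reads about 0.
- **Other things:** They look unmoved in the scene view; I compared by eye only.

**What disagreed:**
- **Holder offset:** By feel it was about 0 to +0.3 mm; the pictures say about +1 mm.
- **Flat end:** Its top-edge reading came out about 2 mm off, at −25.8 mm. I put this down to a badly picked pixel.
- **Nub end:** One edge reading was about 1.5 mm wide.
- **Release:** The unloaded tool sprang 2–3 mm sideways as the fingers opened, with no sign of it touching the cell.

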